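Gauge a birch post through shrinking rings and file it by size

TASK

Take the post from the yellow place of the stand and push it lengthwise through the row of gauge rings, from the big brass ring towards the small blue one, until a ring stops it. Draw it back out, lay it in the middle of the cradle of the same colour as the ring that stopped it, let go, and only then push that cradle's tray fully home. Leave the other post on its stand, the other tray pulled out, and the craft things on the table where they are.

Things in the scene. Friction and masses are not known exactly. Their poses are not given: they have to be found in the camera images.
- post_a_mid (a point): round birch post, 180 mm long, its ends bevelled 4 mm over 5 mm; either 33 or 43 mm thick, the rings tell which. Site at the post's centre, x along the post (both ends alike), z up at the start. It can be gripped across anywhere between the supports it lies on
- post_b_mid (a point): round birch post, 180 mm long, its ends bevelled 4 mm over 5 mm; either 33 or 43 mm thick, the rings tell which. Site at the post's centre, x along the post (both ends alike), z up at the start. It can be gripped across anywhere between the supports it lies on
- stand_next (a point): yellow place of the wooden stand, holding the post to be gauged in two yellow V supports over a yellow floor strip (at x = +70 and -70 mm, 12 mm thick). Site at the bottom of the V midway between them, 28 mm above the table; x along the post, z up. The other post lies in the brown place beside it, at y = -105 mm. The stand's floor is 18 mm below the point
- gauge_axis (a point): ring gauge, fixed: three upright rings on one level axis. Site at the middle ring's centre, 80 mm above the table; x is the feed direction along the rings' axis, z up. Ring centres at x = -40 mm (brass, bore 48), 0 (red, bore 38), +40 mm (blue, bore 28); each 8 mm thick in x, rim 7 mm wide. Red stops the 43 mm post, blue the 33 mm post. Wooden foot 140 x 90 x 14 mm
- red_seat (a point): red cradle: a sliding tray with two red 90-degree V supports at x = +70 and -70 mm, 12 mm thick. Site at the bottom of the V midway between them; x along the V and the way the tray slides home (away from the robot), z up. A post lying in the V has its axis 30 mm (43 mm post) or 23 mm (33 mm post) above the point; the tray's floor is 10 mm below it
- red_tab (a point): middle of the upright red push tab on the tray's end nearest the robot, 120 mm from red_seat in -x: a plate 12 mm thick in x, 60 mm wide in y, its top 25 mm above the point and its foot 36 mm below. It rides with the tray; axes as red_seat
- red_tray (a joint): how far the red tray has been pushed home, in m: 0 to 0.012 at the start (pulled out), 0.06 fully home against its rubber stop. Slides with about 3 N of friction and stays where it is left
- blue_seat (a point): blue cradle: a sliding tray with two blue 90-degree V supports at x = +70 and -70 mm, 12 mm thick. Site at the bottom of the V midway between them; x along the V and the way the tray slides home (away from the robot), z up. A post lying in the V has its axis 30 mm (43 mm post) or 23 mm (33 mm post) above the point; the tray's floor is 10 mm below it
- blue_tab (a point): middle of the upright blue push tab on the tray's end nearest the robot, 120 mm from blue_seat in -x: a plate 12 mm thick in x, 60 mm wide in y, its top 25 mm above the point and its foot 36 mm below. It rides with the tray; axes as blue_seat
- blue_tray (a joint): how far the blue tray has been pushed home, in m: 0 to 0.012 at the start (pulled out), 0.06 fully home against its rubber stop. Slides with about 3 N of friction and stays where it is left
- glue_gun: dark green glue gun with orange nozzle, lying on its side, about 165 x 130 mm, 42 mm high, loose; origin under the barrel. Leave alone
- wire_spool: copper wire spool, 76 mm across, 55 mm high, loose; origin at the centre of its underside. Leave alone
- bowl: lilac plastic bowl of blossoms, 128 mm across, 80 mm high, loose; origin at the centre of its underside. Leave alone
- pliers: pliers with orange handles, about 165 mm long, lying flat, loose; origin at the underside near the middle. Leave alone
- paint_jar: pink paint jar with a white cap, 64 mm across, 75 mm high, loose; origin at the centre of its underside. Leave alone
Things that resemble listed ones, but are neither listed nor needed, are in the scene too. What is shaped like the part that bears post_a_mid but orange is not meant. What is shaped like the part that bears gauge_axis but orange is not meant.

How it is judged:
On the way, in this order (a step that is already met when the one before it is completed fails the run):
1. the post from the yellow place is pushed through the rings until the one too small stops it (its nose within 6 mm of that ring's face, in line with the rings) (((x of post_a_mid in the frame of gauge_axis between -0.098 and -0.078 m and y of post_a_mid in the frame of gauge_axis between -0.012 and 0.012 m and z of post_a_mid in the frame of gauge_axis between -0.012 and 0.012 m and angle between the x axis of post_a_mid and the x axis of gauge_axis, either way round below 0.15 rad and horizontal distance between post_b_mid and stand_next above 0.06 m and distance of post_b_mid from where it was at the start of the episode below 0.02 m) or (x of post_b_mid in the frame of gauge_axis between -0.058 and -0.038 m and y of post_b_mid in the frame of gauge_axis between -0.012 and 0.012 m and z of post_b_mid in the frame of gauge_axis between -0.012 and 0.012 m and angle between the x axis of post_b_mid and the x axis of gauge_axis, either way round below 0.15 rad and horizontal distance between post_a_mid and stand_next above 0.06 m and distance of post_a_mid from where it was at the start of the episode below 0.02 m))), for 0.15 s.
2. the post lies released in both V supports of the cradle with the stopping ring's colour, its tray still pulled out (((x of post_a_mid in the frame of red_seat between -0.018 and 0.018 m and y of post_a_mid in the frame of red_seat between -0.008 and 0.008 m and z of post_a_mid in the frame of red_seat between 0.0244 and 0.0364 m and angle between the x axis of post_a_mid and the x axis of red_seat, either way round below 0.1 rad and value of joint red_tray below 0.035 m and contact force between the fingers and post_a below 0.1 N) or (x of post_b_mid in the frame of blue_seat between -0.018 and 0.018 m and y of post_b_mid in the frame of blue_seat between -0.008 and 0.008 m and z of post_b_mid in the frame of blue_seat between 0.0173 and 0.0293 m and angle between the x axis of post_b_mid and the x axis of blue_seat, either way round below 0.1 rad and value of joint blue_tray below 0.035 m and contact force between the fingers and post_b below 0.1 N))), for 0.2 s.
At the end, for the whole second after the job is handed in: The gauged post lies released and at rest in the cradle of the stopping ring's colour (43 mm post red, 33 mm blue), centred within 18 mm along, 8 mm across; that tray is home (over 53 of 60 mm), the other still out (under 25 mm), the other post within 20 mm of its start (((x of post_a_mid in the frame of red_seat between -0.018 and 0.018 m and y of post_a_mid in the frame of red_seat between -0.008 and 0.008 m and z of post_a_mid in the frame of red_seat between 0.0244 and 0.0364 m and angle between the x axis of post_a_mid and the x axis of red_seat, either way round below 0.1 rad and value of joint red_tray above 0.053 m and value of joint blue_tray below 0.025 m and distance of post_b_mid from where it was at the start of the episode below 0.02 m and horizontal distance between post_b_mid and stand_next above 0.06 m and linear speed of post_a below 0.02 m/s and contact force between the fingers and post_a below 0.1 N) or (x of post_b_mid in the frame of blue_seat between -0.018 and 0.018 m and y of post_b_mid in the frame of blue_seat between -0.008 and 0.008 m and z of post_b_mid in the frame of blue_seat between 0.0173 and 0.0293 m and angle between the x axis of post_b_mid and the x axis of blue_seat, either way round below 0.1 rad and value of joint blue_tray above 0.053 m and value of joint red_tray below 0.025 m and distance of post_a_mid from where it was at the start of the episode below 0.02 m and horizontal distance between post_a_mid and stand_next above 0.06 m and linear speed of post_b below 0.02 m/s and contact force between the fingers and post_b below 0.1 N))); the robot touches nothing.
It fails at once if a craft thing on the table is pushed more than 30 mm (distance of any of glue_gun, wire_spool, bowl, pliers, paint_jar from where it was at the start of the episode above 0.03 m).
It fails at once if the post to be left alone is disturbed (more than 30 mm) (distance of each of post_a_mid, post_b_mid from where it was at the start of the episode above 0.03 m).
It also fails if it takes over 64 s, if anything falls off the work surface, if the arm or the gripper's body presses on something with over 40 N, if the wrist force passes 120 N, or if a joint passes its speed limit or range.

ROBOT

A 7-joint arm with a two-finger parallel gripper is mounted at the origin on the work surface. World frame = base frame: x ahead of the robot, y to its left, z up, the work surface at z = 0. Lengths are in m, angles in rad, forces in N, time in s.
With the tool pointing down it reaches from about 0.4 to 0.85 m from the base axis. Payload 4.5 kg.
Tool frame: the origin (TCP) lies on the centre line of the jaws, within the pads' length; the fingertips stand 14 mm ahead of it and the grasp point (between the pads) lies 5 mm behind it (nose_length is the distance from the TCP to the fingertips, in m); x points along the fingers, y is the direction in which the jaws open and shut, and the axes are right-handed (so a half turn about x gives the same grasp; the last joint's range is limited). The gripper opens to 88 mm and grips with 3 to 60 N. Pads are 18 mm wide; open, the fingers measure 123 mm over their backs; the gripper's body (75 mm by 187 mm) begins 45 mm behind the grasp point.
Start: joints at [1.188, 0.689, -0.195, 1.565, 0.157, 0.902, -0.215], TCP at [0.253, -0.572, 0.253] pointing down, gripper open.
Joint ranges: [-3.01, 3.01], [-0.46, 2.08], [-1.47, 1.51], [0.13, 2.56], [-1, 4.14], [0.04, 2.09], [-2.66, 2.66]. Speed limits (rad/s): [2.57, 2.57, 3.14, 3.14, 3.14, 3.14, 3.14].

INTERFACE

Orientations are given as a unit quaternion [x, y, z, w].
In Python, from plant import get_state, snapshot, camera_params, finish_job, boxes_of, silhouettes, spot_point, nose_length gives the robot as it stands.
- The arm moves only by the tool apply_moves, never from a script. Its arguments are lists of equal length, an entry for each row: "delta_pos": the shift along the tool's x, y, z in cm, a list of three; "yaw": the turn about the tool's x in rad; "gripper": the opening in per cent of the stroke, from 0 (shut) to 100 (fully open). A call has 1 to 10 rows; each row is the pose to reach, as a shift and turn from the pose measured when the call began, along the tool's axes at that moment; what a row does not reach only later rows make up. A row lasts 1/12 s, in which the tool goes at most 41.7 mm and 7.16 degrees, less where a joint would pass 70% of its speed; a pose out of reach is approached as far as the arm can. A call with a gripper value outside its range is refused whole. The fingers move at their own pace and stop on an object; "force" is the grip in N (left out, the last holds). Time passes only in rows, so rows that repeat a pose let the fingers close. It gives the time, the measured TCP pose, the force and the opening at its end, in the units of the state.
- get_state(): the state, without advancing time (a new reading comes with each control period).
- snapshot(name): name is "scene" or "top" or "wrist"; returns the picture (480x640x3 uint8, red, green, blue); there is no depth.
- camera_params(name): a dict with "fovy" (degrees; the focal length in pixels is half the picture's height over the tangent of half this angle, whatever the lens; pixels are square), "cx", "cy" (the principal point, pixels), "position" and "orientation" of the camera in the world. Camera axes: x right, y down, z forward; pixel columns grow to the right and rows downward; lengths in m; the calibration is good to about 2 mm. The wrist camera is an equidistant fisheye: a pixel r from the principal point sees the ray r / f radians off the axis. A picture is of the moment at which its call begins: read the wrist's pose just before it. camera_params takes no time and is no camera call; for the wrist camera it gives the pose at the moment of the call.
- finish_job(): hands the job in, once; it reports no verdict.
Trained networks look in the newest picture that a camera, given by its name, has taken for a name from the list of things; names that differ only in an ending like _2 or _b are one class to them, and where a whole thing is asked for, a point or a joint stands for the part that bears it (a point fixed in the world has none). Each returns a list of dicts, best first, with "score" (0 to 1); they miss things now and then, are a little off and sometimes report something else, mostly with a low value. They report only what shows in the picture. A call takes as long as a camera call. They do not tell look-alikes from the thing itself.
- boxes_of(thing, camera): "bbox" ([left, top, width, height] in pixels, round what is visible of it).
- silhouettes(thing, camera): "mask" (480x640 bool, what is visible of it) and "bbox" ([left, top, width, height] in pixels, round what is visible of it).
- spot_point(thing, camera): "pixel" ([column, row] in pixels: a listed point, or the origin of a listed thing).
The state is a dict: "clock": time; "q": joint angles; "qd": joint speeds; "joint_torque": joint torques, N m; "tool_pos": TCP position; "eef_rot": TCP orientation; "contact_force": force on the tool from outside, world axes, zero at the start; "moment": the same for the moment, N m; "opening": opening from 0.0 (shut) to 1.0 (fully open).
Only numpy, scipy, OpenCV 4.12 (cv2) and the standard library are available. Lean on these libraries where they do the work, as an engineer would, in place of code of your own. Each camera call takes 0.05 s, during which the arm holds its last target.

## Working session

There is one attempt and no reset: what is moved stays moved. The work goes in short steps, Python scripts to look and compute and a tool call to move; the robot and the scene stay as the last step left them, time stands still between calls to the robot, and variables do not carry over. Pictures are saved under pics/ and viewed, and the job is handed in when it is done.

Besides the shell and the picture viewer there is one more tool, called in YAML: its name, and indented under it one key for each argument. apply_moves: Moves the arm, as the interface text tells. Its arguments: {"type":"object","properties":{"delta_pos":{"type":"array"},"yaw":{"type":"array"},"gripper":{"type":"array"},"force":{"type":"number"}},"required":["delta_pos","yaw","gripper"]}

```bash
ls; mkdir -p pics
cat > h.py <<'E'
import numpy as np, cv2
from plant import *
from scipy.spatial.transform import Rotation as R
def snap(n,f):
    im=snapshot(n); cv2.imwrite('pics/'+f,im[:,:,::-1]); return im
E
python3 - <<'E'
from h import *
print(get_state(), nose_length if not callable(nose_length) else nose_length())
for n in ("scene","top","wrist"):
    print(n,camera_params(n)); snap(n,n+"0.png")
E
```

```text
pics
{'clock': 0.0, 'q': array([ 1.18782134,  0.68996646, -0.19452624,  1.5663809 ,  0.15729139,
        0.90250068, -0.21507547]), 'qd': array([ 0.00061739,  0.00112355, -0.00126315, -0.00066721, -0.00022588,
        0.00020633,  0.00057187]), 'joint_torque': array([ 8.84106885e-05, -5.27558362e+01, -1.26692556e+00, -1.53425235e+01,
       -5.26364415e-02,  6.46878878e-03,  1.54058671e-04]), 'tool_pos': array([ 0.25271716, -0.57094186,  0.25191144]), 'eef_rot': array([-0.691621  , -0.1469627 ,  0.69197936, -0.14569463]), 'contact_force': array([-0.18901981,  0.30036604, -0.55656093]), 'moment': array([-0.03293526,  0.04538638, -0.04589519]), 'opening': 0.9954217159116798} 0.014
scene {'fovy': 51.7162123247317, 'cx': 322.6352557291054, 'cy': 231.18144636697858, 'position': array([ 1.05771004, -0.6891532 ,  0.95813291]), 'orientation': array([ 0.87772671,  0.29859311, -0.11416844, -0.35693632])}
top {'fovy': 49.47574217659618, 'cx': 313.6235480869321, 'cy': 237.49577682610726, 'position': array([ 0.25105192, -0.01547391,  1.48623214]), 'orientation': array([-0.6920034 ,  0.71426581, -0.0731117 ,  0.07490205])}
wrist {'fovy': 65.70646984690485, 'cx': 324.20299883896354, 'cy': 246.08355968577422, 'position': array([ 0.32832906, -0.53812801,  0.38301554]), 'orientation': array([ 0.82717259, -0.53873048, -0.08767561,  0.13367114])}
```

View pics/scene0.png

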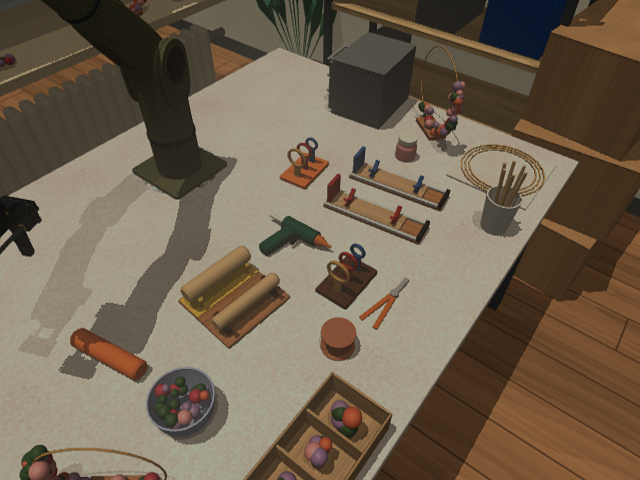

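View pics/top0.png

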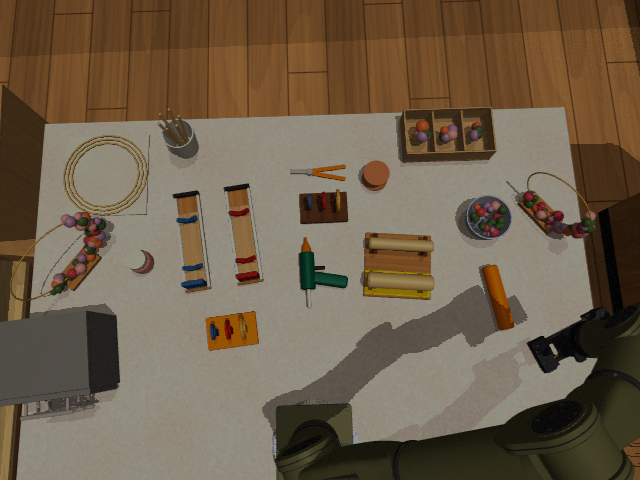

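View pics/wrist0.png

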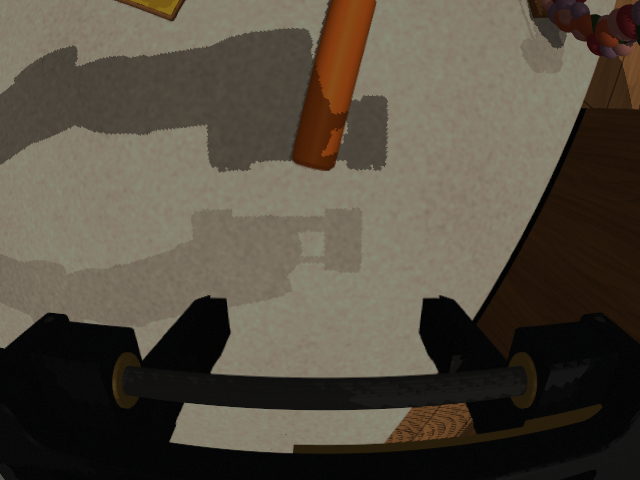

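```bash
cat >> h.py <<'E'
def ray(cam,px,cp=None):
    cp=cp or camera_params(cam); f=240/np.tan(np.radians(cp['fovy'])/2)
    d=np.array([px[0]-cp['cx'],px[1]-cp['cy']])/f
    if cam=='wrist':
        r=np.linalg.norm(d); v=np.r_[d/max(r,1e-9)*np.sin(r),np.cos(r)]
    else: v=np.r_[d,1]/np.linalg.norm(np.r_[d,1])
    return np.array(cp['position']),R.from_quat(cp['orientation']).apply(v)
def tri(rays):
    A=np.zeros((3,3));b=np.zeros(3)
    for p,d in rays:
        M=np.eye(3)-np.outer(d,d);A+=M;b+=M@p
    x=np.linalg.solve(A,b)
    return x,[np.linalg.norm(np.cross(x-p,d)) for p,d in rays]
def atz(r,z):
    p,d=r; return p+d*(z-p[2])/d[2]
def proj(cam,X,cp=None):
    cp=cp or camera_params(cam); f=240/np.tan(np.radians(cp['fovy'])/2)
    v=R.from_quat(cp['orientation']).inv().apply(np.array(X)-cp['position'])
    if cam=='wrist':
        r=np.hypot(v[0],v[1]); t=np.arctan2(r,v[2]); s=f*t/r
        return np.array([cp['cx']+v[0]*s,cp['cy']+v[1]*s])
    return np.array([cp['cx']+f*v[0]/v[2],cp['cy']+f*v[1]/v[2]])
E
python3 - <<'E'
from h import *
T={}
for n in ("post_a_mid","stand_next","gauge_axis","red_seat","red_tab","blue_seat","blue_tab"):
    for c in ("top","scene"):
        L=spot_point(n,c); T[n,c]=L
        print(n,c,[(np.round(l['pixel'],1),round(l['score'],2)) for l in L[:4]])
    for i in T[n,'top'][:3]:
        for j in T[n,'scene'][:3]:
            x,e=tri([ray('top',i['pixel']),ray('scene',j['pixel'])])
            if e[0]<.01: print('   ',i['pixel'],j['pixel'],x.round(4),np.round(e,4))
E
```

```text
post_a_mid top [(array([500.8, 299.9]), 0.85), (array([398.8, 279.9]), 0.83)]
post_a_mid scene [(array([215.6, 270. ]), 0.94), (array([105.8, 354.6]), 0.7)]
    [500.8, 299.9] [105.8, 354.6] [ 0.3702 -0.5329  0.015 ] [0.0043 0.0043]
    [398.8, 279.9] [215.6, 270.0] [ 0.426  -0.2475  0.066 ] [0.0019 0.0019]
stand_next top [(array([399.5, 279.3]), 0.97)]
stand_next scene [(array([217.3, 283.1]), 0.62), (array([336.9, 343.3]), 0.2)]
    [399.5, 279.3] [217.3, 283.1] [ 0.4322 -0.2554  0.0297] [0.0018 0.0018]
gauge_axis top [(array([321.8, 199.1]), 0.95), (array([142.9, 263.6]), 0.69), (array([226.5, 330.5]), 0.57), (array([398.4, 277.9]), 0.31)]
gauge_axis scene [(array([346.3, 261.3]), 0.94), (array([303.2, 151.6]), 0.73)]
    [321.8, 199.1] [346.3, 261.3] [ 0.657  -0.0459  0.078 ] [0.0043 0.0043]
    [226.5, 330.5] [303.2, 151.6] [0.305  0.2243 0.0709] [0.0004 0.0004]
red_seat top [(array([242.7, 234. ]), 0.65)]
red_seat scene [(array([371.8, 210.3]), 0.59)]
    [242.7, 234.0] [371.8, 210.3] [0.5783 0.1861 0.0217] [0.0017 0.0017]
red_tab top [(array([374.9, 176.8]), 0.44)]
red_tab scene [(array([334. , 188.9]), 0.56)]
blue_seat top [(array([191.5, 241.1]), 0.68)]
blue_seat scene [(array([397. , 178.8]), 0.85)]
    [191.5, 241.1] [397.0, 178.8] [0.5638 0.3345 0.0275] [0.0019 0.0019]
blue_tab top [(array([194.4, 281.7]), 0.81)]
blue_tab scene [(array([359.5, 157.2]), 0.7)]
    [194.4, 281.7] [359.5, 157.2] [0.4419 0.3164 0.0593] [0.0013 0.0013]
```

Run:
```python
from h import *
im=cv2.imread('pics/top0.png'); c=im[160:350,190:530]; cv2.imwrite('pics/crop0.png',cv2.resize(c,None,fx=2.3,fy=2.3,interpolation=cv2.INTER_CUBIC))
im=cv2.imread('pics/scene0.png'); c=im[130:350,160:460]; cv2.imwrite('pics/crop1.png',cv2.resize(c,None,fx=2.5,fy=2.5,interpolation=cv2.INTER_CUBIC))
s=get_state(); M=R.from_quat(s['eef_rot']).as_matrix(); print(M.round(3))
```

```text
[[ 0.     0.405 -0.914]
 [-0.    -0.914 -0.405]
 [-1.     0.     0.   ]]
```

View pics/crop0.png

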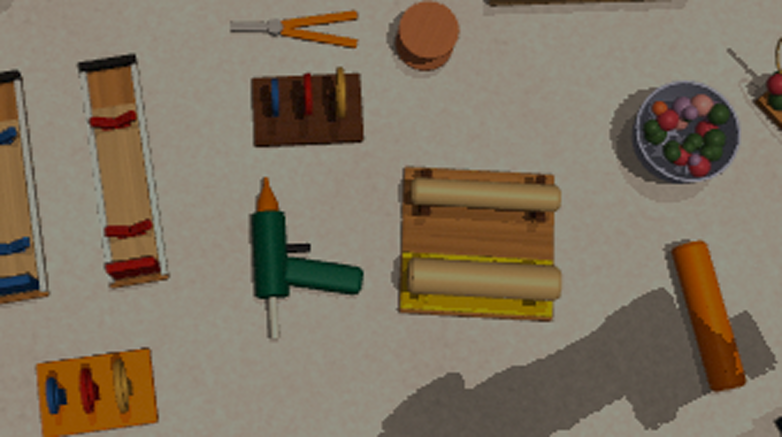

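View pics/crop1.png

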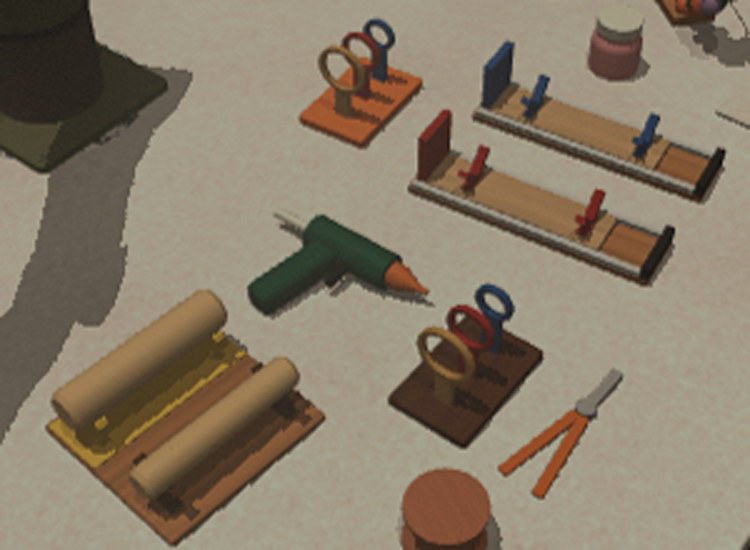

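apply_moves:
  delta_pos:
    - [-3,-17.5,-27.1]
    - [-3,-17.5,-27.1]
    - [-3,-17.5,-27.1]
    - [-3,-17.5,-27.1]
    - [-3,-17.5,-27.1]
    - [-3,-17.5,-27.1]
    - [-3,-17.5,-27.1]
    - [-3,-17.5,-27.1]
    - [-3,-17.5,-27.1]
    - [-3,-17.5,-27.1]
  yaw: [-1.153,-1.153,-1.153,-1.153,-1.153,-1.153,-1.153,-1.153,-1.153,-1.153]
  gripper: [100,100,100,100,100,100,100,100,100,100]

```text
clock: 1.68
tool_pos: [0.4315, -0.2997, 0.2833]
eef_rot: [0.498, 0.502, -0.498, 0.502]
contact_force: [-1.0, -0.3, -0.1]
opening: 1.0
```

Run:
```python
from h import *
print(get_state()['tool_pos'], get_state()['eef_rot'], camera_params('wrist'))
snap('wrist','w1.png')
```

```text
[ 0.43152731 -0.29969765  0.28326789] [ 0.49838621  0.50168874 -0.49758785  0.50232054] {'fovy': 65.70646984690485, 'cx': 324.20299883896354, 'cy': 246.08355968577422, 'position': array([ 0.43109299, -0.21777672,  0.41430111]), 'orientation': array([0.98713388, 0.00346529, 0.00123324, 0.15985362])}
```

View pics/w1.png

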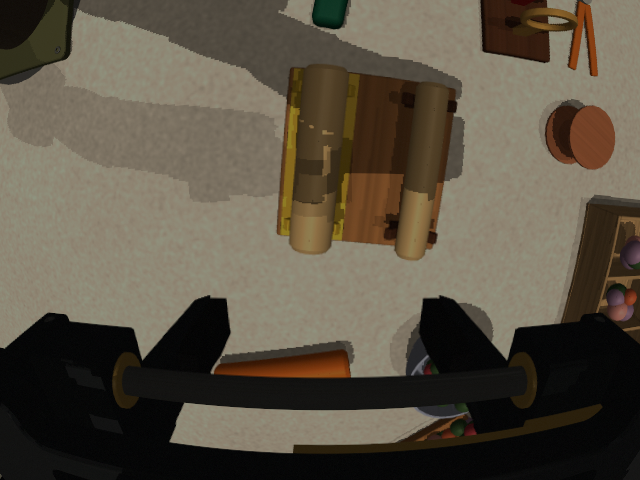

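```bash
cat >> h.py <<'E'
from scipy.optimize import minimize
def cylpts(x,y,z,yaw,r,L=.18):
    a=np.linspace(0,2*np.pi,24,endpoint=False); P=[]
    for s,rr in ((-L/2,r-.004),(-L/2+.005,r),(L/2-.005,r),(L/2,r-.004)):
        for t in a: P.append([s,rr*np.cos(t),rr*np.sin(t)])
    return R.from_euler('z',yaw).apply(P)+[x,y,z]
def render(cam,P,cp):
    q=np.array([proj(cam,p,cp) for p in P]); m=np.zeros((480,640),np.uint8)
    h=cv2.convexHull(np.round(q*16).astype(np.int32)); cv2.fillConvexPoly(m,h,1,shift=4); return m>0
def fitpost(masks,cps,x0,r,yaw0):
    def c(v):
        s=0
        for k,m in masks.items():
            g=render(k,cylpts(*(np.array(x0)+np.array(v[:3])/100),yaw0+v[3]/10,r),cps[k])
            s+=1-(g&m).sum()/(g|m).sum()
        return s
    b=minimize(c,np.zeros(4),method='Nelder-Mead',options=dict(initial_simplex=np.vstack([np.zeros(4),np.eye(4)*.8]),maxfev=250))
    v=b.x; return np.array(x0)+v[:3]/100,yaw0+v[3]/10,b.fun
E
python3 - <<'E'
from h import *
import pickle
masks={};cps={}
snap('top','top1.png');snap('scene','scene1.png')
for c in ('top','scene','wrist'):
    cps[c]=camera_params(c)
    g=proj(c,[.43,-.25,.06],cps[c])
    L=silhouettes('post_a_mid',c)
    print(c,g,[(l['bbox'],round(l['score'],2)) for l in L])
    best=min(L,key=lambda l:abs(l['bbox'][0]+l['bbox'][2]/2-g[0])+abs(l['bbox'][1]+l['bbox'][3]/2-g[1]))
    masks[c]=best['mask']
pickle.dump((masks,cps),open('m1.pkl','wb'))
for r in (.0165,.0215):
    print(r,fitpost(masks,cps,(.43,-.25,.058),r,np.pi/2))
    for c in masks: print(c,fitpost({c:masks[c]},cps,(.43,-.25,.058),r,np.pi/2))
print(get_state()['clock'])
E
```

```text
top [399.85975696 279.12060861] [([364.4, 270.5, 68.2, 20.0], 0.92), ([232.0, 205.2, 29.1, 78.5], 0.74)]
scene [217.25708249 273.00113044] [([179.3, 242.9, 69.8, 62.1], 0.91), ([70.3, 330.8, 76.0, 49.8], 0.77), ([257.3, 212.5, 73.8, 41.1], 0.38)]
wrist [324.82326056 156.65019659] [([214.2, 349.5, 134.5, 25.2], 0.95), ([290.4, 65.4, 54.0, 191.5], 0.88)]
0.0165 (array([ 0.42606913, -0.25103219,  0.06204738]), np.float64(1.4685907374371738), np.float64(0.5931025909329027))
top (array([ 0.42511347, -0.2464007 ,  0.06184422]), np.float64(1.5235672997577612), np.float64(0.18486590038314177))
scene (array([ 0.43176207, -0.2551528 ,  0.06677594]), np.float64(1.5235822156607168), np.float64(0.16180555555555554))
wrist (array([ 0.42290431, -0.25211592,  0.07603843]), np.float64(1.4611041816927142), np.float64(0.18512880562060885))
0.0215 (array([ 0.42406501, -0.24951126,  0.05485642]), np.float64(1.4771814131256367), np.float64(0.22633435978746652))
top (array([ 0.42547363, -0.2439211 ,  0.06265366]), np.float64(1.486441016735299), np.float64(0.0738073807380738))
scene (array([ 0.43088921, -0.25359685,  0.0644741 ]), np.float64(1.4868031097647578), np.float64(0.05519053876478319))
wrist (array([ 0.42248236, -0.25313262,  0.05265318]), np.float64(1.4698766294884955), np.float64(0.022055317119694773))
1.9833
```

View pics/top1.png

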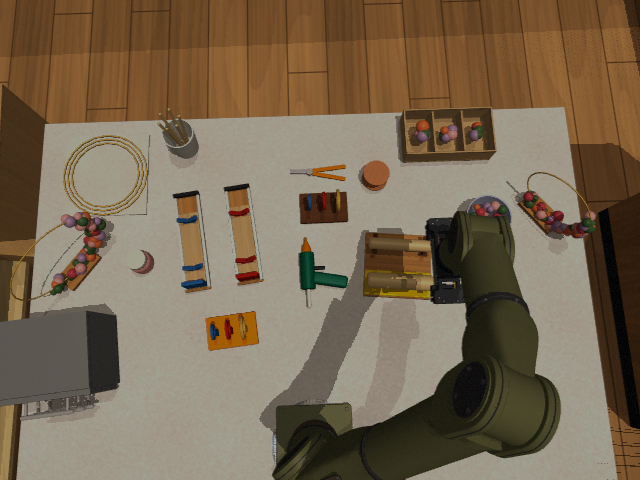

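apply_moves:
  delta_pos:
    - [0,22,-17]
    - [0,22,-17]
    - [0,22,-17]
    - [0,22,-17]
    - [0,22,-17]
    - [0,22,-17]
    - [0,22,-17]
    - [0,22,-17]
  yaw: [0,0,0,0,0,0,0,0]
  gripper: [100,100,100,100,100,100,100,100]

```text
clock: 2.65
tool_pos: [0.6539, -0.1277, 0.2818]
eef_rot: [0.502, 0.501, -0.498, 0.499]
contact_force: [0.3, 0.5, 0.1]
opening: 1.0
```

Run:
```python
from h import *
import pickle
cp=camera_params('wrist'); im=snap('wrist','w2.png'); pickle.dump(cp,open('cpw2.pkl','wb')); print(get_state()['tool_pos'],cp['position'])
print([(l['pixel'],l['score']) for l in spot_point('gauge_axis','wrist')])
```

```text
[ 0.65159023 -0.13122723  0.28159997] [ 0.65398027 -0.04642349  0.41321578]
[([327.2, 128.6], 0.84), ([142.9, 304.2], 0.72)]
```

View pics/w2.png

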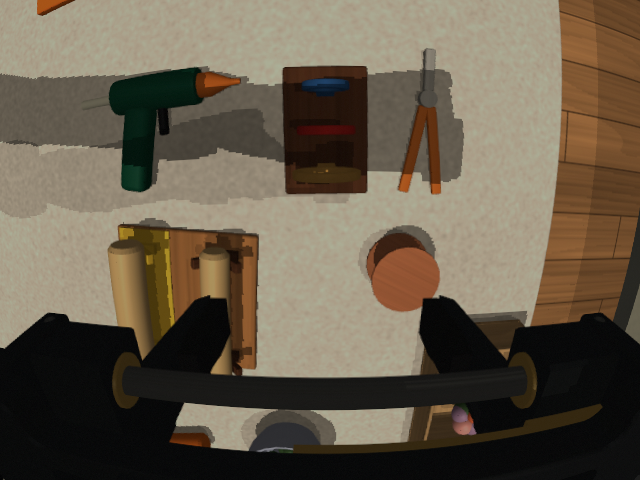

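Run:
```python
from h import *
import pickle
cpw=pickle.load(open('cpw2.pkl','rb'))
im=cv2.imread('pics/w2.png'); cv2.imwrite('pics/w2c.png',cv2.resize(im[50:210,250:400],None,fx=4,fy=4,interpolation=cv2.INTER_CUBIC))
s=cv2.imread('pics/scene0.png'); cv2.imwrite('pics/s0c.png',cv2.resize(s[235:310,305:385],None,fx=7,fy=7,interpolation=cv2.INTER_CUBIC))
t=cv2.imread('pics/top0.png'); cv2.imwrite('pics/t0c.png',cv2.resize(t[180:230,290:355],None,fx=9,fy=9,interpolation=cv2.INTER_CUBIC))
```

```text
(no output)
```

View pics/w2c.png

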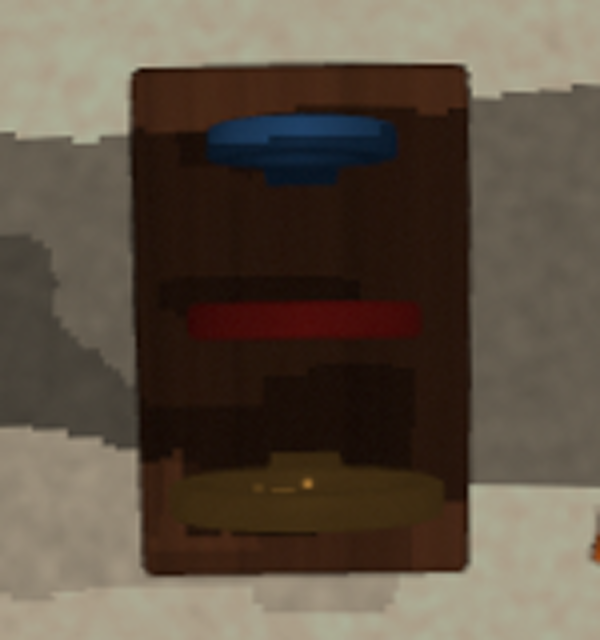

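View pics/s0c.png

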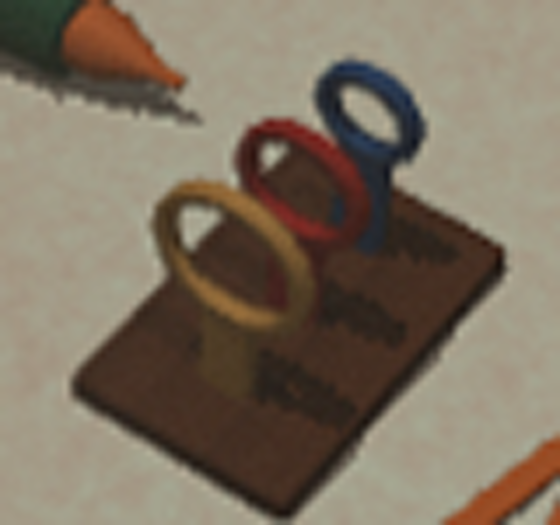

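View pics/t0c.png

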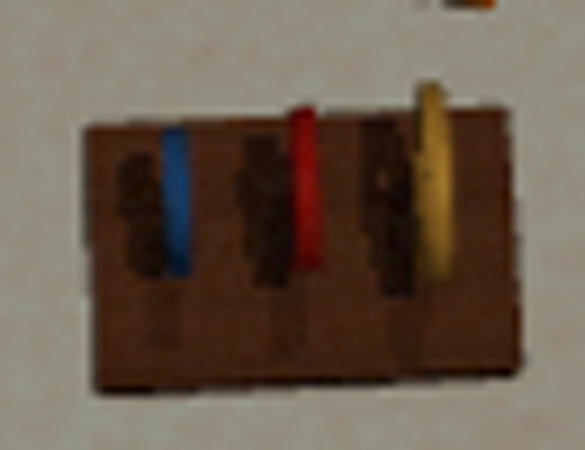

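Run:
```python
from h import *
import pickle
cp=pickle.load(open('cpw2.pkl','rb'))
w=lambda u,v:(u/4+250,v/4+50)
P=lambda u,v,z:atz(ray('wrist',w(u,v),cp),z)
for n,l,r,v,ro in (('blue',207,397,140,.021),('red',188,422,320,.026),('brass',172,445,497,.031)):
    for z in (.08,.085):
        a,b=P(l,v,z),P(r,v,z); print(n,z,(a+b)[:2]/2,np.linalg.norm(a-b),2*ro)
C=[P(133,67,.014),P(468,65,.014),P(468,572,.014),P(147,572,.014)]
C=np.array(C)[:,:2];print(C.round(4),C.mean(0),np.linalg.norm(C-np.roll(C,-1,0),axis=1))
e=C[0]-C[3]+C[1]-C[2];print('yaw',np.arctan2(e[1],e[0]))
# other cams, rings red centre
s=lambda u,v:(u/7+305,v/7+235); t=lambda u,v:(u/9+290,v/9+180)
ct,cs=camera_params('top'),camera_params('scene')
for n,a,b,c in (('red',(305,182),(303,187),(305,320)),('blue',(370,110),(177,202),(302,140)),('brass',(234,255),(434,183),(308,497))):
    x,er=tri([ray('scene',s(*a),cs),ray('top',t(*b),ct)]); print(n,x.round(4),np.round(er,4), proj('wrist',x,cp)-w(*c))
for n,c in (('scene',s),('top',t)):
  K={'scene':[(72,385),(285,510),(503,255)],'top':[(85,125),(508,108),(522,372),(97,390)]}[n]
  print(n,[atz(ray(n,c(*k),ct if n=='top' else cs),.014)[:2].round(4) for k in K])
```

```text
blue 0.08 [ 0.65599187 -0.0070754 ] 0.04160633328510341 0.042
blue 0.085 [ 0.65596169 -0.00766583] 0.04098201811900093 0.042
red 0.08 [ 0.65664403 -0.04758214] 0.05170664769301174 0.052
red 0.085 [ 0.65660406 -0.04756476] 0.05093077436329881 0.052
brass 0.08 [ 0.65744805 -0.08749444] 0.06144792521309242 0.062
brass 0.085 [ 0.65739602 -0.08687816] 0.060525881172989536 0.062
[[ 0.612   0.0213]
 [ 0.7001  0.0219]
 [ 0.7017 -0.1162]
 [ 0.6141 -0.1162]] [ 0.65695942 -0.04732064] [0.08808028 0.13812177 0.08755768 0.13748771]
yaw 1.5843491732831863
red [ 0.6567 -0.0468  0.0776] [0.0019 0.0019] [ 0.05738561 -1.15833062]
blue [ 0.6543 -0.0066  0.0762] [0.0029 0.0029] [-1.88364971 -0.21287651]
brass [ 0.6566 -0.0874  0.0783] [0.0021 0.0021] [-0.78741104 -0.51693291]
scene [array([ 0.6187, -0.1215]), array([ 0.7058, -0.119 ]), array([0.7035, 0.0165])]
top [array([0.6969, 0.021 ]), array([ 0.6981, -0.1174]), array([ 0.6092, -0.118 ]), array([0.6077, 0.0194])]
```

apply_moves:
  delta_pos:
    - [0,-12,-22]
    - [0,-12,-22]
    - [0,-12,-22]
    - [0,-12,-22]
    - [0,-12,-22]
    - [0,-12,-22]
    - [0,-12,-22]
    - [0,-12,-22]
  yaw: [0,0,0,0,0,0,0,0]
  gripper: [100,100,100,100,100,100,100,100]

```text
clock: 3.42
tool_pos: [0.5297, 0.0869, 0.2822]
eef_rot: [-0.5, -0.499, 0.502, -0.499]
contact_force: [1.0, -0.2, 0.7]
opening: 0.997
```

Run:
```python
from h import *
import pickle
cp=camera_params('wrist'); im=snap('wrist','w3.png'); pickle.dump(cp,open('cpw3.pkl','wb')); print(get_state()['tool_pos'],cp['position'])
for n in ('red_seat','red_tab'): print(n,[(l['pixel'],l['score']) for l in spot_point(n,'wrist')])
```

```text
[0.53083053 0.08467539 0.28191764] [0.53064799 0.16901606 0.41310621]
red_seat [([367.2, 106.8], 0.89)]
red_tab []
```

View pics/w3.png

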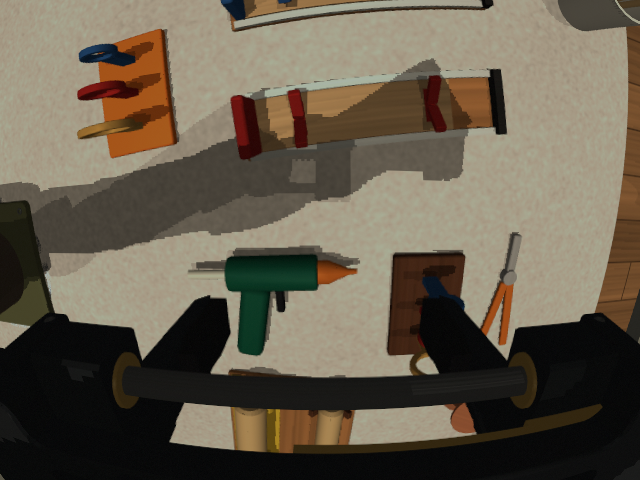

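Run:
```python
from h import *
import pickle
cp=pickle.load(open('cpw3.pkl','rb'))
im=cv2.imread('pics/w3.png'); cv2.imwrite('pics/w3c.png',cv2.resize(im[55:170,220:520],None,fx=2.6,fy=2.6,interpolation=cv2.INTER_CUBIC))
s=cv2.imread('pics/scene0.png'); cv2.imwrite('pics/s0r.png',cv2.resize(s[165:250,315:440],None,fx=6,fy=6,interpolation=cv2.INTER_CUBIC))
print(tri([ray('top',[242.7,234]),ray('scene',[371.8,210.3]),ray('wrist',(367.2,106.8),cp)]))
```

```text
(array([0.5768596 , 0.18818867, 0.01939278]), [np.float64(0.003316330945382999), np.float64(0.0015054509215095895), np.float64(0.00279994606206821)])
```

View pics/w3c.png

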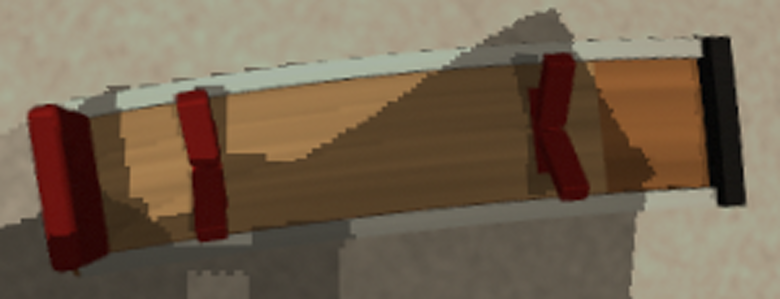

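View pics/s0r.png

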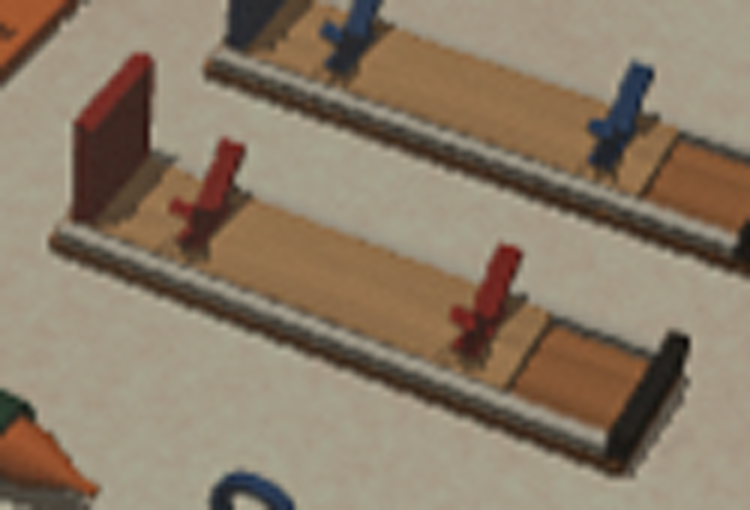

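Run:
```python
from h import *
import pickle
cp=pickle.load(open('cpw3.pkl','rb')); ct,cs=camera_params('top'),camera_params('scene')
t=cv2.imread('pics/top0.png'); cv2.imwrite('pics/t0r.png',cv2.resize(t[175:295,170:270],None,fx=5,fy=5,interpolation=cv2.INTER_CUBIC))
w=lambda p:(p[0]/2.6+220,p[1]/2.6+55); s=lambda p:(p[0]/6+315,p[1]/6+165)
for n,a,b in (('tabtop',(53,187),(113,90)),('nearV far tip',(193,95),(232,147)),('nearV near tip',(211,237),(177,207)),('farV far tip',(560,58),(512,252)),('farV near tip',(574,196),(460,315)),('stop top mid',(723,120),(655,388))):
    x,e=tri([ray('wrist',w(a),cp),ray('scene',s(b),cs)]); print(n,x.round(4),np.round(e,4),proj('top',x,ct).round(1))
```

```text
tabtop [0.4548 0.1708 0.0757] [0.001 0.001] [246.1 274.2]
nearV far tip [0.5011 0.2042 0.0428] [0.0004 0.0004] [235.7 259.9]
nearV near tip [0.5079 0.1498 0.0478] [0.0006 0.0006] [254.9 256.6]
farV far tip [0.6416 0.2228 0.0428] [0.0006 0.0006] [229.2 211.7]
farV near tip [0.6467 0.1686 0.0481] [0.0008 0.0008] [247.9 208.9]
stop top mid [0.7255 0.2082 0.019 ] [0.0023 0.0023] [235.6 186.1]
```

View pics/t0r.png

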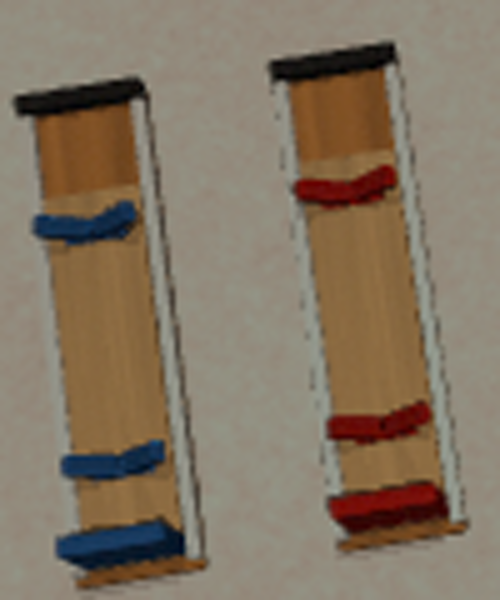

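Run:
```python
from h import *
import pickle
masks,cps=pickle.load(open('m1.pkl','rb'))
for z in (.056,.058,.062):
    def c(v):
        g=render('wrist',cylpts(.423+v[0]/100,-.252+v[1]/100,z,1.47+v[2]/10,.0215),cps['wrist']); m=masks['wrist']
        return 1-(g&m).sum()/(g|m).sum()
    b=minimize(c,[0,0,0],method='Nelder-Mead',options=dict(initial_simplex=np.vstack([np.zeros(3),np.eye(3)*.5])))
    print(z,.423+b.x[0]/100,-.252+b.x[1]/100,1.47+b.x[2]/10,b.fun)
s=get_state();print(s['tool_pos'],R.from_quat(s['eef_rot']).as_matrix().round(3))
def topose(x,y,z,ang):
    "shift(cm) in tool axes, yaw; ang=world angle of tool y"
    M=R.from_quat(s['eef_rot']).as_matrix(); d=M.T@(np.array([x,y,z])-s['tool_pos'])*100
    a=np.arctan2(M[1,1],M[0,1]); w=(a-ang+np.pi)%(2*np.pi)-np.pi
    return d.round(2),w.round(3)
print(topose(.422,-.264,.14,1.47-np.pi/2))
```

```text
0.056 0.42266630581367914 -0.2530350017244093 1.4695287689694239 0.026545540349221297
0.058 0.422653186611123 -0.25341551691530273 1.4690503086137245 0.03461178671655751
0.062 0.42256371362759215 -0.25395139668410005 1.4694329236693282 0.05347532348562922
[0.53178724 0.08341048 0.28155392] [[-0.002  1.    -0.01 ]
 [-0.003 -0.01  -1.   ]
 [-1.    -0.002  0.003]]
(array([ 14.27, -10.6 ,  34.81]), np.float64(0.091))
```

apply_moves:
  delta_pos:
    - [4,-10.6,34.8]
    - [4,-10.6,34.8]
    - [4,-10.6,34.8]
    - [4,-10.6,34.8]
    - [4,-10.6,34.8]
    - [4,-10.6,34.8]
    - [4,-10.6,34.8]
    - [4,-10.6,34.8]
    - [12,-10.6,34.8]
    - [12,-10.6,34.8]
  yaw: [0.091,0.091,0.091,0.091,0.091,0.091,0.091,0.091,0.091,0.091]
  gripper: [85,85,85,85,85,85,85,85,85,85]

```text
clock: 4.4
tool_pos: [0.4219, -0.2673, 0.1698]
eef_rot: [-0.526, -0.469, 0.528, -0.474]
contact_force: [1.1, -0.8, 0.2]
opening: 0.852
```

```bash
cat >> h.py <<'E'
def topose(x,y,z,ang):
    "shift(cm) in tool axes, yaw; ang=world angle of tool y"
    s=get_state()
    M=R.from_quat(s['eef_rot']).as_matrix(); d=M.T@(np.array([x,y,z])-s['tool_pos'])*100
    a=np.arctan2(M[1,1],M[0,1]); w=(a-ang+np.pi)%(2*np.pi)-np.pi
    return s['clock'],s['tool_pos'].round(4),round(s['opening'],3),s['contact_force'].round(1),'ang',round(a,4),d.round(2),w.round(3)
E
python3 - <<'E'
from h import *
print(topose(.4214,-.265,.053,1.469-np.pi/2))
snap('wrist','w4.png')
E
```

```text
(4.4, array([ 0.4219, -0.2673,  0.1698]), 0.852, array([ 1.1, -0.8,  0.2]), 'ang', np.float64(-0.1112), array([11.68, -0.11, -0.3 ]), np.float64(-0.009))
```

View pics/w4.png

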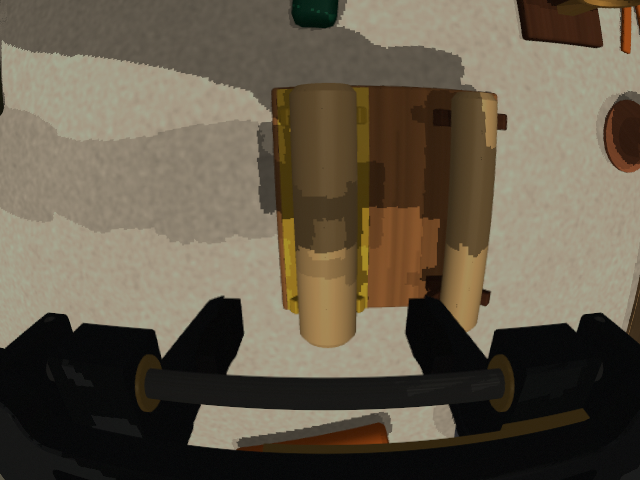

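apply_moves:
  delta_pos:
    - [3,-0.1,-0.3]
    - [6,-0.1,-0.3]
    - [9,-0.1,-0.3]
    - [11,-0.1,-0.3]
    - [11.7,-0.1,-0.3]
    - [11.7,-0.1,-0.3]
    - [11.7,-0.1,-0.3]
  yaw: [-0.009,-0.009,-0.009,-0.009,-0.009,-0.009,-0.009]
  gripper: [85,85,85,85,85,85,85]

```text
clock: 5.03
tool_pos: [0.4143, -0.2654, 0.0459]
eef_rot: [-0.522, -0.475, 0.529, -0.471]
contact_force: [-0.2, -0.1, -0.5]
opening: 0.848
```

apply_moves:
  delta_pos:
    - [0,0,0]
    - [0,0,0]
    - [0,0,0]
    - [0,0,0]
    - [0,0,0]
    - [0,0,0]
    - [0,0,0]
  yaw: [0,0,0,0,0,0,0]
  gripper: [20,20,20,20,20,20,20]
  force: 35

```text
clock: 5.62
tool_pos: [0.4229, -0.2669, 0.0478]
eef_rot: [0.525, 0.471, -0.525, 0.476]
contact_force: [11.7, -2.3, 1.8]
opening: 0.462
```

Run:
```python
from h import *
print(topose(.4214,-.265,.053,1.469-np.pi/2)); snap('wrist','w5.png')
```

```text
(5.6167, array([ 0.4229, -0.2669,  0.0478]), 0.462, array([11.7, -2.3,  1.8]), 'ang', np.float64(-0.1039), array([-0.52, -0.16, -0.17]), np.float64(-0.002))
```

View pics/w5.png

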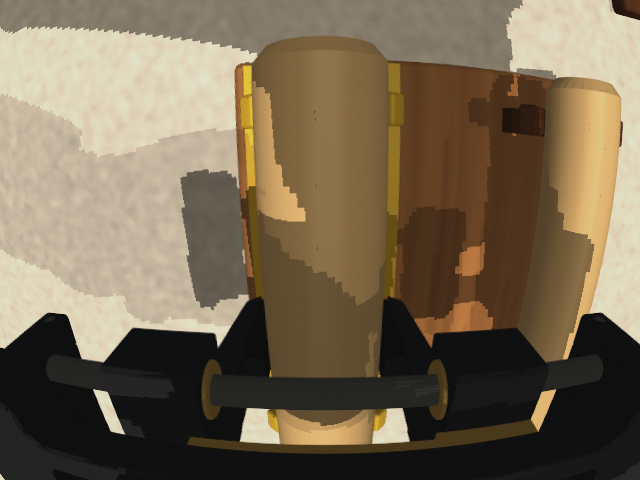

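apply_moves:
  delta_pos:
    - [-1,0,0]
    - [-3,0,0]
    - [-6,0,0]
    - [-9,0,0]
    - [-11,0,0]
    - [-11,0,0]
  yaw: [0,0,0,0,0,0]
  gripper: [20,20,20,20,20,20]
  force: 50

```text
clock: 6.17
tool_pos: [0.4233, -0.2672, 0.1617]
eef_rot: [0.526, 0.469, -0.525, 0.478]
contact_force: [0.1, 0.2, -1.5]
opening: 0.456
```

```bash
cat >> h.py <<'E'
def inhand(name,r=.0215):
    cp=camera_params('wrist'); s=get_state(); snap('wrist',name)
    L=silhouettes('post_a_mid','wrist'); print([(l['bbox'],round(l['score'],2)) for l in L])
    m=max(L,key=lambda l:l['mask'].sum())['mask']
    M=R.from_quat(s['eef_rot']).as_matrix(); a=np.arctan2(M[1,1],M[0,1])+np.pi/2
    occ=np.zeros((480,640),bool); occ[300:]=True   # rows hidden by the gripper
    t0=s['tool_pos']+np.array([np.cos(a)*.012,np.sin(a)*.012,.010])
    def P(v):
        X=t0+np.array(v[:3])/100; Q=cylpts(0,0,0,0,r)
        return R.from_euler('zy',[a+v[3]/10,v[4]/10]).apply(Q)+X
    def c(v):
        g=render('wrist',P(v),cp)&~occ; mm=m&~occ
        return 1-(g&mm).sum()/(g|mm).sum()+.001*np.sum(np.square(v))
    b=minimize(c,np.zeros(5),method='Nelder-Mead',options=dict(initial_simplex=np.vstack([np.zeros(5),np.eye(5)*.5]),maxfev=500))
    X=t0+b.x[:3]/100
    print('post',X.round(4),'yaw',a+b.x[3]/10,'pitch',b.x[4]/10,'cost',b.fun,'rel tool',(M.T@(X-s['tool_pos'])).round(4),'dyaw',b.x[3]/10, 'tcp',s['tool_pos'].round(4))
E
python3 - <<'E'
from h import *
inhand('w6.png')
L=spot_point('wire_spool','top');print([(l['pixel'],l['score'],atz(ray('top',l['pixel']),0)) for l in L])
print(get_state()['opening'],get_state()['contact_force'],get_state()['clock'])
E
```

```text
[([250.0, 36.7, 138.8, 408.2], 0.88), ([370.2, 427.5, 14.3, 16.5], 0.51)]
post [ 0.4237 -0.251   0.1773] yaw 1.4606235426346041 pitch -0.07221540020309473 cost 0.03390223498308487 rel tool [-0.0157 -0.0011 -0.016 ] dyaw -0.005612140380996009 tcp [ 0.4233 -0.2672  0.1617]
[([372.6, 178.7], 0.76, array([ 0.74117314, -0.19829682,  0.        ]))]
0.45528233882410646 [-0.46445361 -0.52269062 -1.97105839] 6.3167
```

View pics/w6.png

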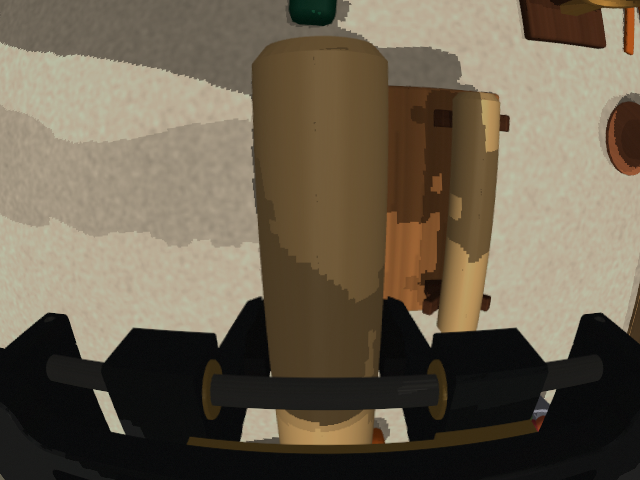

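Run:
```python
from h import *
import pickle
cp=pickle.load(open('cpw2.pkl','rb'))
for p in ((405,275),(371,278),(440,276)): print(atz(ray('wrist',p,cp),.055))
print(topose(.6600,-.2265,.16,.018))
```

```text
[ 0.74049542 -0.19613125  0.055     ]
[ 0.70403105 -0.19914149  0.055     ]
[ 0.77998623 -0.19794925  0.055     ]
(6.3167, array([ 0.4212, -0.2663,  0.1575]), 0.455, array([-0.5, -0.5, -2. ]), 'ang', np.float64(-0.1042), array([-0.19, 23.34, -6.45]), np.float64(-0.122))
```

apply_moves:
  delta_pos:
    - [-0.2,4,-1.1]
    - [-0.2,8,-2.2]
    - [-0.2,12,-3.3]
    - [-0.2,16,-4.4]
    - [-0.2,20,-5.5]
    - [-0.2,23.3,-6.4]
    - [-0.2,23.3,-6.4]
    - [-0.2,23.3,-6.4]
    - [-0.2,23.3,-6.4]
  yaw: [-0.03,-0.06,-0.09,-0.122,-0.122,-0.122,-0.122,-0.122,-0.122]
  gripper: [20,20,20,20,20,20,20,20,20]

```text
clock: 7.07
tool_pos: [0.6575, -0.2269, 0.1575]
eef_rot: [0.494, 0.504, -0.497, 0.505]
contact_force: [-0.6, 0.4, -2.2]
opening: 0.456
```

Run:
```python
from h import *
print(topose(.6600,-.2265,.07,.018))
inhand('w7.png')
print(topose(.6600,-.2265,.07,.018))
```

```text
(7.0667, array([ 0.6575, -0.2269,  0.1575]), 0.456, array([-0.6,  0.4, -2.2]), 'ang', np.float64(0.0183), array([ 8.75,  0.27, -0.09]), np.float64(0.0))
[([249.6, 37.7, 137.4, 407.2], 0.71)]
post [ 0.6566 -0.2113  0.1752] yaw 1.592459041502841 pitch -0.045068636243275846 cost 0.03245813815995972 rel tool [-0.0177 -0.0006 -0.0155] dyaw 0.0033379800958803856 tcp [ 0.6575 -0.2269  0.1575]
(7.1667, array([ 0.6574, -0.2279,  0.1587]), 0.453, array([ 0.8, -0.5, -2.4]), 'ang', np.float64(0.017), array([ 8.87,  0.27, -0.19]), np.float64(-0.001))
```

View pics/w7.png

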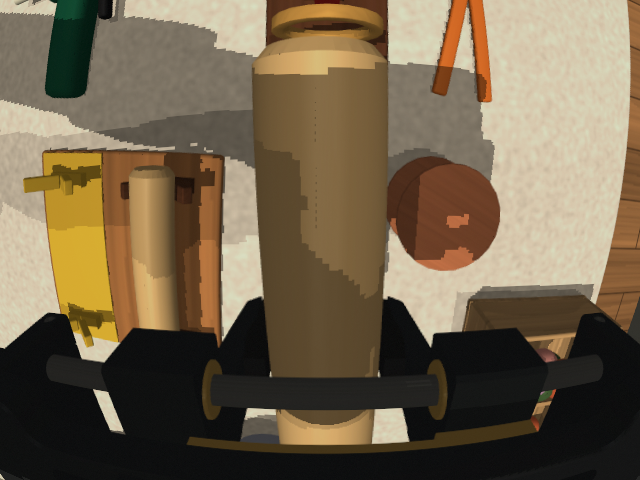

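apply_moves:
  delta_pos:
    - [2,0.25,-0.1]
    - [4,0.25,-0.1]
    - [6,0.25,-0.1]
    - [7.5,0.25,-0.1]
    - [8.7,0.25,-0.1]
    - [8.7,0.25,-0.1]
    - [8.7,0.25,-0.1]
  yaw: [0,0,0,0,0,0,0]
  gripper: [20,20,20,20,20,20,20]

```text
clock: 7.75
tool_pos: [0.6593, -0.2276, 0.0715]
eef_rot: [0.494, 0.503, -0.498, 0.505]
contact_force: [0.1, 0.7, -2.0]
opening: 0.456
```

Run:
```python
from h import *
print(topose(.6600,-.2265,.07,.018))
im=snap('scene','s2.png'); snap('wrist','w8.png'); t=snap('top','t2.png')
cv2.imwrite('pics/s2c.png',cv2.resize(im[230:380,230:400,::-1],None,fx=4,fy=4,interpolation=cv2.INTER_CUBIC))
```

```text
(7.75, array([ 0.6593, -0.2276,  0.0715]), 0.456, array([ 0.1,  0.7, -2. ]), 'ang', np.float64(0.0167), array([ 0.15,  0.07, -0.11]), np.float64(-0.001))
```

View pics/s2c.png

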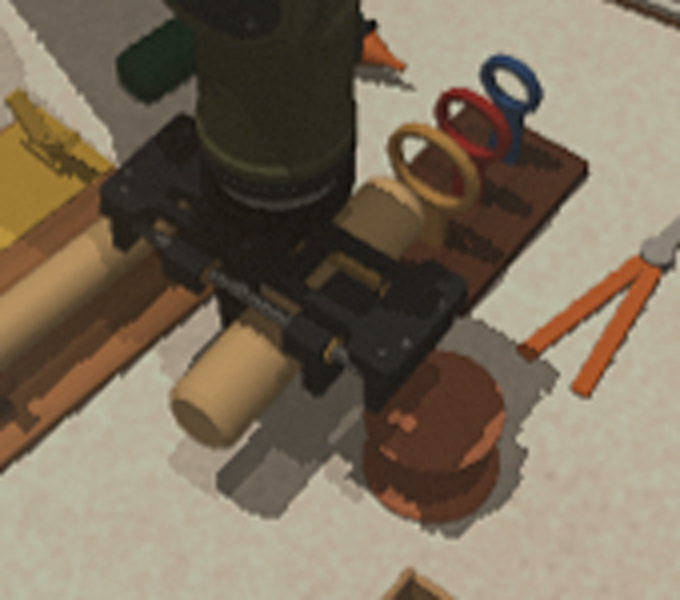

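View pics/w8.png

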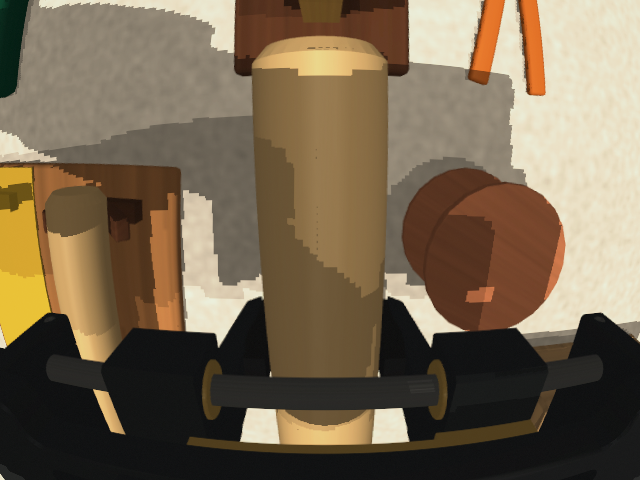

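Run:
```python
from h import *
im=cv2.imread('pics/s2.png'); cp=camera_params('scene'); k=4
big=cv2.resize(im[230:380,230:400],None,fx=k,fy=k,interpolation=cv2.INTER_CUBIC)
def poly(P,col,closed=True):
    q=np.array([proj('scene',p,cp) for p in P]); q=((q-[230,230]+.5)*k).astype(int); cv2.polylines(big,[q],closed,col,1)
a=np.linspace(0,2*np.pi,30,endpoint=False); yaw=1.589
T=R.from_euler('z',yaw)
C=np.array([.6593,-.2136,.0815])
for s,r in ((-.09,.0175),(-.085,.0215),(.085,.0215),(.09,.0175)):
    poly(T.apply([[s,r*np.cos(t),r*np.sin(t)] for t in a])+C,(255,0,255))
G=np.array([.6567,-.0475,.08])
for s,r in ((-.044,.031),(-.044,.024),(-.004,.026),(.036,.021)):
    poly(T.apply([[s,r*np.cos(t),r*np.sin(t)] for t in a])+G,(0,255,0))
cv2.imwrite('pics/ov.png',big)
```

```text
(no output)
```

View pics/ov.png

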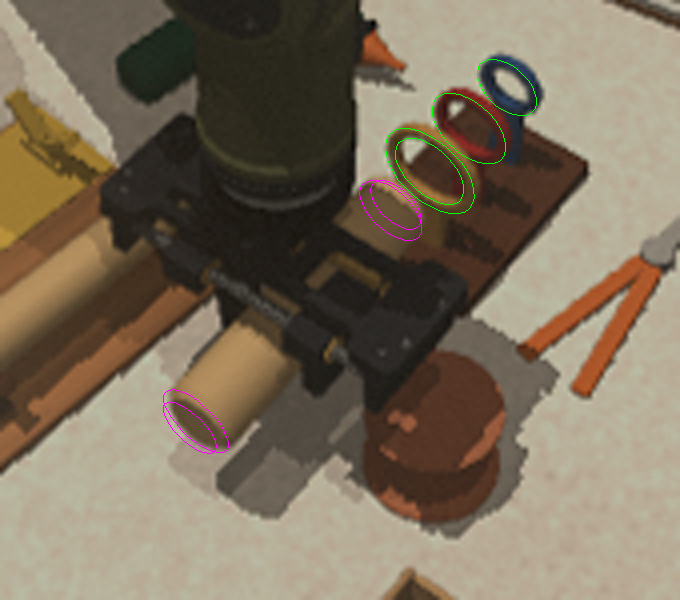

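```bash
sed -i "s/from_euler('zy',\[a+v\[3\]\/10,v\[4\]\/10\])/from_euler('ZY',[a+v[3]\/10,v[4]\/10])/" h.py
python3 - <<'E'
from h import *
inhand('w9.png')
s=get_state(); print(s['tool_pos'],camera_params('wrist')['position'])
# fit in scene: front/back visible parts - mask
L=silhouettes('post_a_mid','scene'); print([(l['bbox'],round(l['score'],2)) for l in L])
im=snapshot('scene')[:,:,::-1].copy()
for l in L: im[l['mask']]=im[l['mask']]//2+np.array([127,0,127],np.uint8)
cv2.imwrite('pics/s3c.png',cv2.resize(im[230:380,230:400],None,fx=4,fy=4))
E
```

```text
[([251.4, 36.8, 136.9, 408.2], 0.76)]
post [ 0.6594 -0.2122  0.0947] yaw 1.583073261821165 pitch 0.06629426240155219 cost 0.026439062070036153 rel tool [-0.0216 -0.0011 -0.0152] dyaw -0.004536497111177545 tcp [ 0.6608 -0.2276  0.0731]
[ 0.66060462 -0.22750588  0.07301345] [ 0.65938911 -0.14473497  0.2034641 ]
[([70.6, 329.4, 74.1, 51.4], 0.81), ([273.9, 273.8, 59.6, 70.4], 0.72)]
```

View pics/s3c.png

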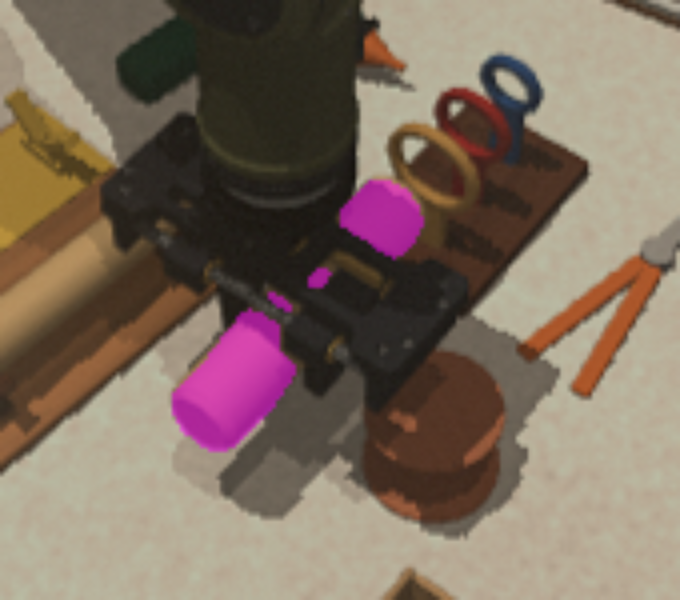

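Run:
```python
from h import *
snap('scene','s4.png'); L=silhouettes('post_a_mid','scene')
m=[l['mask'] for l in L if l['bbox'][0]>200][0]; cp=camera_params('scene'); s=get_state(); print(s['tool_pos'])
p=cv2.findNonZero(m.astype(np.uint8)); h=cv2.convexHull(p); H=np.zeros((480,640),np.uint8); cv2.fillConvexPoly(H,h,1); H=H>0
for x in (.657,.660,.663):
  for yaw in (1.579,1.587):
    def c(v):
        P=R.from_euler('ZY',[yaw,v[2]/10]).apply(cylpts(0,0,0,0,.0215))+[x,-.2136+v[0]/100,.0815+v[1]/100]
        g=render('scene',P,cp); return 1-(g&H).sum()/(g|H).sum()
    b=minimize(c,[0,0,0],method='Nelder-Mead',options=dict(initial_simplex=np.vstack([np.zeros(3),np.eye(3)*.5])))
    print(x,yaw,-.2136+b.x[0]/100,.0815+b.x[1]/100,b.x[2]/10,b.fun)
# brass ring: fit annulus outer ellipse by colour
im=cv2.imread('pics/s4.png'); hsv=cv2.cvtColor(im,cv2.COLOR_BGR2HSV); 
for n,(lo,hi),off in (('red',((0,150,60),(8,255,255)),0),('blue',((100,120,40),(125,255,255)),.04)):
    mk=cv2.inRange(hsv,np.array(lo),np.array(hi)); mk[:, :330]=0; mk[:238]=0; mk[285:]=0; mk[:,372:]=0
    q=cv2.findNonZero(mk)[:,0]; r={'red':.026,'blue':.021}[n]
    a=np.linspace(0,2*np.pi,60)
    E=np.array([proj('scene',R.from_euler('z',1.589).apply([off+d,r*np.cos(t),r*np.sin(t)])+[.6567,-.0475,.08],cp) for t in a for d in (-.004,.004)])
    print(n,len(q),q.min(0),q.max(0),E.min(0).round(1),E.max(0).round(1))
```

```text
[ 0.66002113 -0.22743038  0.07218091]
0.657 1.579 -0.20525743138982364 0.07431151493481249 -0.00468076762039657 0.04269392663860494
0.657 1.587 -0.20482178825728026 0.07267158902778346 0.010370403409291124 0.03961584633853543
0.66 1.579 -0.20932865216414548 0.08026898499418915 -0.010136577844777218 0.04840613931523019
0.66 1.587 -0.209341490405727 0.08081930257656225 0.00022087455279681188 0.04050029779630737
0.663 1.579 -0.21442175925925927 0.08720601851851852 -0.005902777777777779 0.06457242582897038
0.663 1.587 -0.21429270297496572 0.08676715927926383 0.012705672010745314 0.05854800936768145
red 135 [340 252] [357 278] [337.6 250.7] [357.9 270.5]
blue 26 [354 244] [364 255] [348.9 242.3] [365.5 258.5]
```

apply_moves:
  delta_pos:
    - [0.1,0,-1]
    - [0.1,0,-2]
    - [0.1,0,-3]
    - [0.1,0,-4]
    - [0.1,0,-4.5]
    - [0.1,0,-4.5]
  yaw: [0,0,0,0,0,0]
  gripper: [20,20,20,20,20,20]

```text
clock: 8.7
tool_pos: [0.6596, -0.1791, 0.071]
eef_rot: [0.494, 0.504, -0.496, 0.506]
contact_force: [-0.8, 0.7, -2.4]
opening: 0.457
```

Run:
```python
from h import *
print(topose(.6585,-.1495,.0715,.018))
im=snap('scene','s5.png'); cv2.imwrite('pics/s5c.png',cv2.resize(im[230:380,230:400,::-1],None,fx=4,fy=4,interpolation=cv2.INTER_CUBIC))
```

```text
(8.7, array([ 0.6596, -0.1791,  0.071 ]), 0.457, array([-0.8,  0.7, -2.4]), 'ang', np.float64(0.0207), array([-0.06, -0.05, -2.96]), np.float64(0.003))
```

View pics/s5c.png

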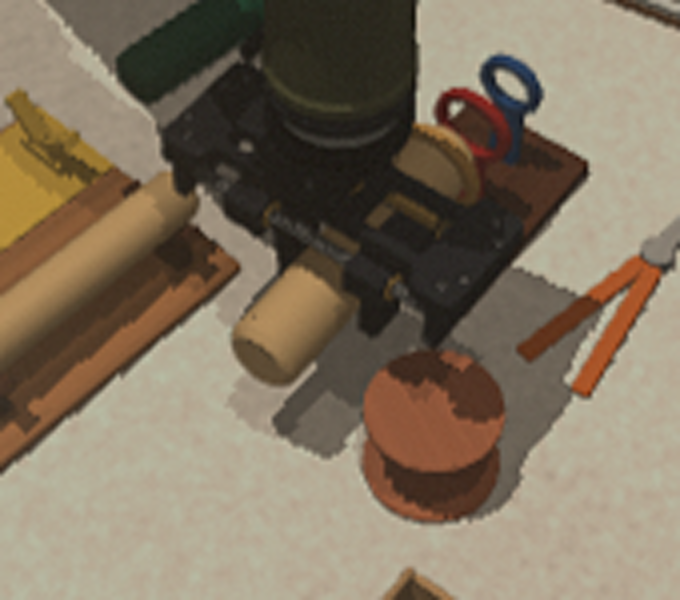

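apply_moves:
  delta_pos:
    - [0,0,-0.6]
    - [0,0,-1.2]
    - [0,0,-1.7]
    - [0,0,-2.0]
    - [0,0,-2.0]
  yaw: [0,0,0,0,0]
  gripper: [20,20,20,20,20]

```text
clock: 9.17
tool_pos: [0.6592, -0.1594, 0.071]
eef_rot: [0.494, 0.504, -0.496, 0.506]
contact_force: [-0.9, -0.8, -1.6]
opening: 0.452
```

apply_moves:
  delta_pos:
    - [0,0,-0.3]
    - [0,0,-0.6]
    - [0,0,-0.8]
    - [0,0,-0.8]
  yaw: [0,0,0,0]
  gripper: [20,20,20,20]

```text
clock: 9.5
tool_pos: [0.6589, -0.1564, 0.0709]
eef_rot: [0.493, 0.501, -0.498, 0.507]
contact_force: [2.2, -7.0, -4.0]
opening: 0.455
```

apply_moves:
  delta_pos:
    - [0,0,-0.8]
    - [0,0,-0.8]
    - [0,0,-0.8]
    - [0,0,-0.8]
  yaw: [0,0,0,0]
  gripper: [20,20,20,20]

```text
clock: 9.83
tool_pos: [0.6584, -0.1563, 0.0709]
eef_rot: [0.491, 0.498, -0.502, 0.508]
contact_force: [1.4, -10.7, -2.7]
opening: 0.452
```

Run:
```python
from h import *
print(topose(.6585,-.1495,.0715,.018))
im=snap('scene','s6.png'); cv2.imwrite('pics/s6c.png',cv2.resize(im[230:330,300:400,::-1],None,fx=6,fy=6,interpolation=cv2.INTER_CUBIC))
im=snap('top','t6.png'); cv2.imwrite('pics/t6c.png',cv2.resize(im[170:270,280:400,::-1],None,fx=6,fy=6,interpolation=cv2.INTER_CUBIC))
snap('wrist','w10.png')
```

```text
(9.8333, array([ 0.6584, -0.1563,  0.0709]), 0.452, array([  1.4, -10.7,  -2.7]), 'ang', np.float64(0.0127), array([-0.07,  0.01, -0.67]), np.float64(-0.005))
```

View pics/s6c.png

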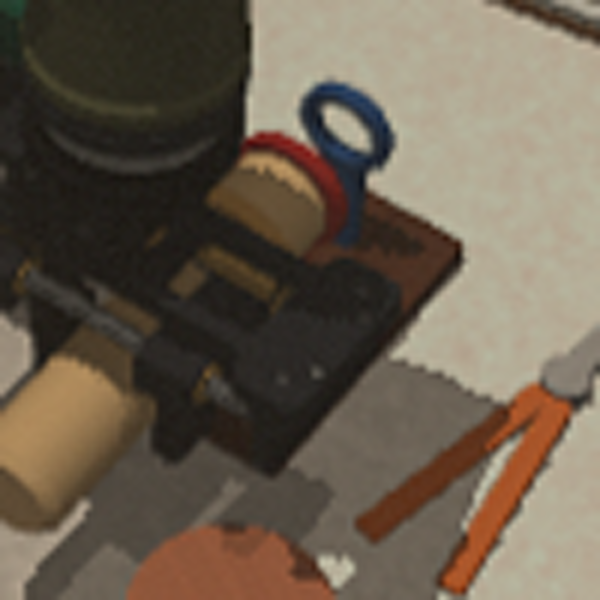

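View pics/t6c.png

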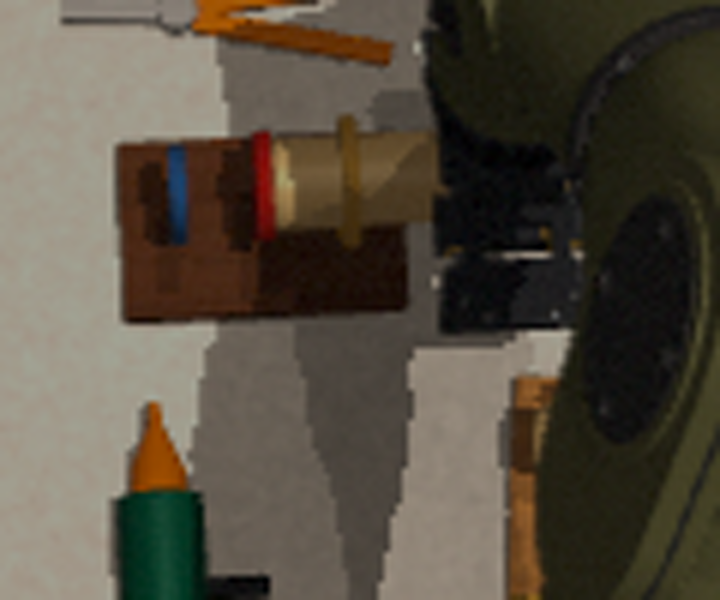

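View pics/w10.png

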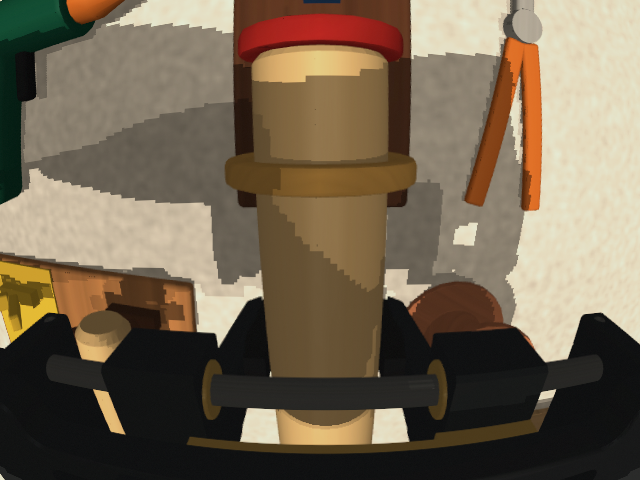

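apply_moves:
  delta_pos:
    - [0,0,0.5]
    - [0,0,2]
    - [0,0,4]
    - [0,0,6]
    - [0,0,8]
    - [0,0,8.5]
    - [0,0,8.5]
  yaw: [0,0,0,0,0,0,0]
  gripper: [20,20,20,20,20,20,20]

```text
clock: 10.57
tool_pos: [0.6588, -0.2444, 0.0724]
eef_rot: [0.492, 0.496, -0.504, 0.508]
contact_force: [0.1, 0.2, -2.0]
opening: 0.454
```

Run:
```python
from h import *
print(get_state()['q'])
print(topose(.60,-.10,.20,0.133-np.pi/2))
```

```text
[ 0.47054594  1.03070704 -0.39480987  1.42037536  0.51606061  0.79010446
 -0.10994457]
(10.5667, array([ 0.6588, -0.2444,  0.0724]), 0.454, array([ 0.1,  0.2, -2. ]), 'ang', np.float64(0.0084), array([-13.08,  -5.76, -14.19]), np.float64(1.446))
```

apply_moves:
  delta_pos:
    - [-3,0,0]
    - [-7,0,0]
    - [-11,0,0]
    - [-13,-1,-1]
    - [-13,-2,-4]
    - [-13,-3,-8]
    - [-13,-4,-12]
    - [-13,-5,-16]
    - [-13,-6,-20]
    - [-13,-6,-20]
  yaw: [0,0,0.12,0.24,0.36,0.48,0.6,0.72,0.84,0.96]
  gripper: [20,20,20,20,20,20,20,20,20,20]

```text
clock: 11.4
tool_pos: [0.5943, -0.0265, 0.1979]
eef_rot: [-0.67, -0.216, 0.674, -0.223]
contact_force: [-0.1, 2.2, -1.0]
opening: 0.453
```

Run:
```python
from h import *
print(get_state()['q'])
print(topose(.5577,.1842,.16,0.133-np.pi/2))
```

```text
[ 0.06269555  0.71869897 -0.17678864  1.71236323  0.19130375  0.73121744
 -1.15492527]
(11.4, array([ 0.5943, -0.0265,  0.1979]), 0.453, array([-0.1,  2.2, -1. ]), 'ang', np.float64(-0.9403), array([  3.56, -19.21,  -9.5 ]), np.float64(0.498))
```

apply_moves:
  delta_pos:
    - [0,-3.8,-1.9]
    - [0,-7.6,-3.8]
    - [0,-11.4,-5.7]
    - [0,-15.2,-7.6]
    - [1.5,-19.2,-9.5]
    - [3.6,-19.2,-9.5]
    - [3.6,-19.2,-9.5]
    - [3.6,-19.2,-9.5]
    - [3.6,-19.2,-9.5]
  yaw: [0.12,0.24,0.36,0.48,0.498,0.498,0.498,0.498,0.498]
  gripper: [20,20,20,20,20,20,20,20,20]

```text
clock: 12.15
tool_pos: [0.5572, 0.1844, 0.1596]
eef_rot: [-0.704, -0.043, 0.707, -0.051]
contact_force: [0.5, -0.4, -2.1]
opening: 0.457
```

Run:
```python
from h import *
print(get_state()['q'])
print(topose(.5577,.1842,.045,0.133-np.pi/2))
im=snap('wrist','w11.png');im=snap('top','t11.png');im=snap('scene','s11.png')
cv2.imwrite('pics/s11c.png',cv2.resize(im[130:260,290:450,::-1],None,fx=4.5,fy=4.5,interpolation=cv2.INTER_CUBIC))
```

```text
[-0.40697589  0.76331333  0.0067006   1.7673919   0.00821314  0.61886666
 -1.84616062]
(12.15, array([0.5572, 0.1844, 0.1596]), 0.457, array([ 0.5, -0.4, -2.1]), 'ang', np.float64(-1.4373), array([11.46, -0.1 , -0.11]), np.float64(0.0))
```

View pics/w11.png

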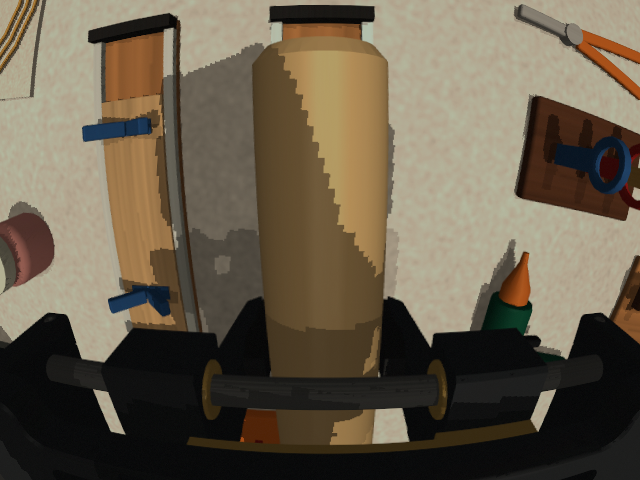

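View pics/s11c.png

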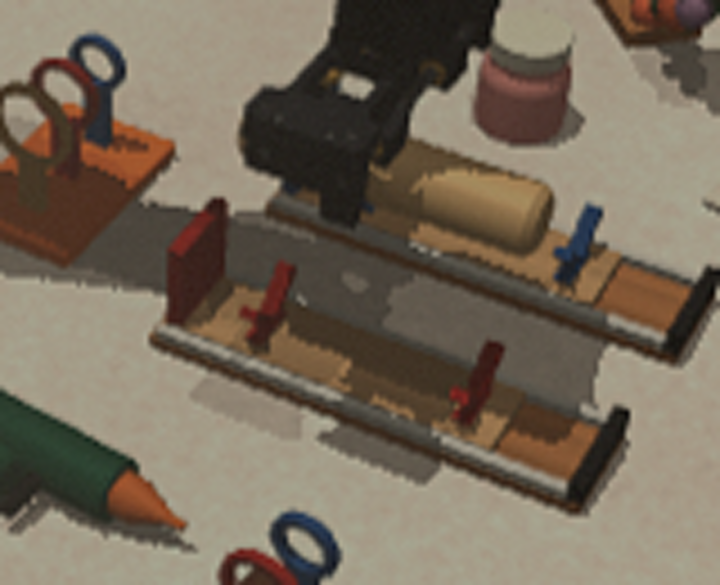

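apply_moves:
  delta_pos:
    - [3,-0.1,-0.1]
    - [6,-0.1,-0.1]
    - [8.5,-0.1,-0.1]
    - [10,-0.1,-0.1]
    - [10.5,-0.1,-0.1]
    - [10.5,-0.1,-0.1]
    - [10.5,-0.1,-0.1]
  yaw: [0,0,0,0,0,0,0]
  gripper: [20,20,20,20,20,20,20]

```text
clock: 12.88
tool_pos: [0.5602, 0.1821, 0.0564]
eef_rot: [-0.705, -0.041, 0.706, -0.049]
contact_force: [0.2, -0.2, -1.3]
opening: 0.459
```

Run:
```python
from h import *
print(topose(.5577,.1842,.045,0.133-np.pi/2))
im=snap('scene','s12.png')
cv2.imwrite('pics/s12c.png',cv2.resize(im[130:260,290:450,::-1],None,fx=4.5,fy=4.5,interpolation=cv2.INTER_CUBIC))
```

```text
(12.8833, array([0.5602, 0.1821, 0.0564]), 0.459, array([ 0.2, -0.2, -1.3]), 'ang', np.float64(-1.4421), array([ 1.13, -0.25,  0.22]), np.float64(-0.004))
```

View pics/s12c.png

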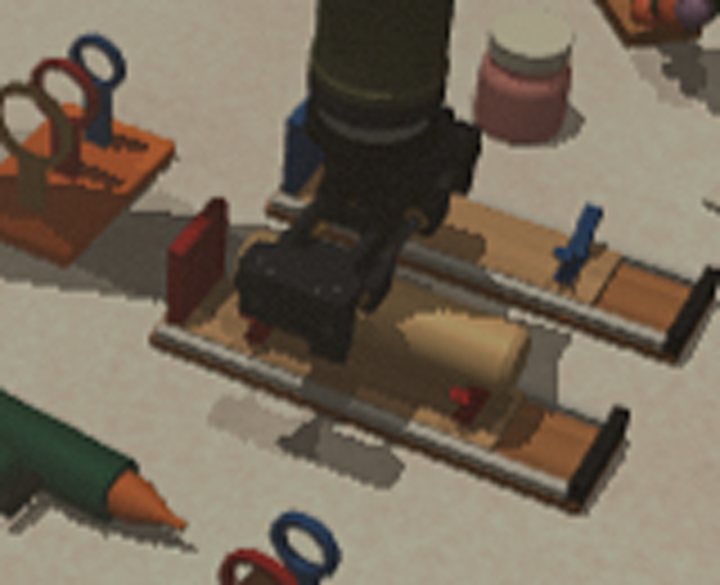

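apply_moves:
  delta_pos:
    - [0.3,-0.2,0.2]
    - [0.6,-0.2,0.2]
    - [0.8,-0.2,0.2]
    - [0.8,-0.2,0.2]
  yaw: [0,0,0,0]
  gripper: [20,20,20,20]

```text
clock: 13.27
tool_pos: [0.558, 0.1842, 0.0487]
eef_rot: [0.706, 0.042, -0.706, 0.05]
contact_force: [-0.1, 0.4, -3.1]
opening: 0.459
```

apply_moves:
  delta_pos:
    - [0.2,0,0]
    - [0.4,0,0]
    - [0.4,0,0]
  yaw: [0,0,0]
  gripper: [20,20,20]

```text
clock: 13.52
tool_pos: [0.5599, 0.1849, 0.0472]
eef_rot: [0.707, 0.042, -0.704, 0.048]
contact_force: [-1.6, 0.6, 15.2]
opening: 0.459
```

apply_moves:
  delta_pos:
    - [-0.05,0,0]
    - [-0.05,0,0]
    - [-0.05,0,0]
    - [-0.05,0,0]
    - [-0.05,0,0]
    - [-0.05,0,0]
  yaw: [0,0,0,0,0,0]
  gripper: [60,80,80,80,80,80]

```text
clock: 14.02
tool_pos: [0.5596, 0.1848, 0.0474]
eef_rot: [0.707, 0.042, -0.704, 0.048]
contact_force: [0.2, 0.1, -0.5]
opening: 0.801
```

Run:
```python
from h import *
print(topose(.5577,.1842,.17,0.133-np.pi/2))
im=snap('scene','s13.png')
cv2.imwrite('pics/s13c.png',cv2.resize(im[130:260,290:450,::-1],None,fx=4.5,fy=4.5,interpolation=cv2.INTER_CUBIC))
snap('wrist','w13.png')
```

```text
(14.0167, array([0.5596, 0.1848, 0.0474]), 0.801, array([ 0.2,  0.1, -0.5]), 'ang', np.float64(-1.4437), array([-12.26,   0.15,   0.16]), np.float64(-0.006))
```

View pics/s13c.png

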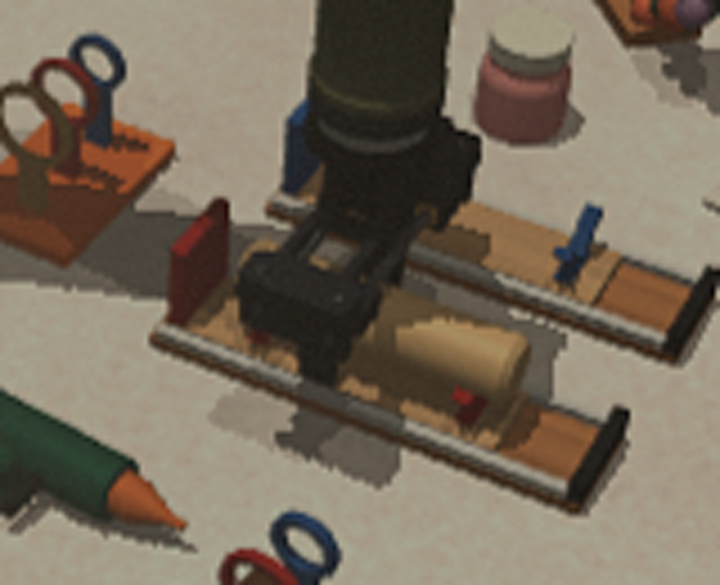

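View pics/w13.png

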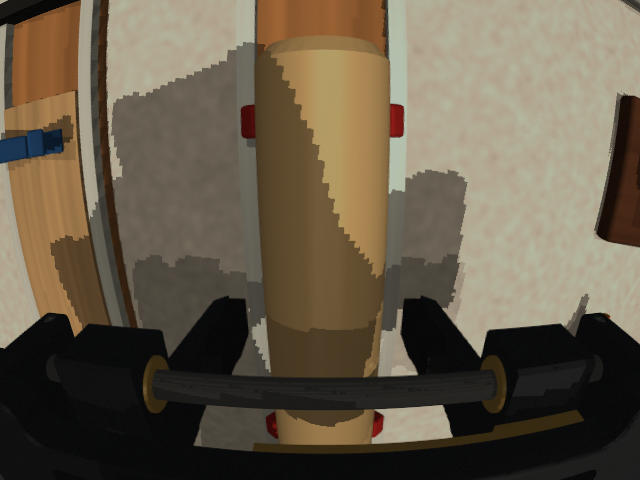

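apply_moves:
  delta_pos:
    - [-1.5,0,0]
    - [-4,0,0]
    - [-8,0,0]
    - [-12,0,0]
    - [-15,0,0]
    - [-15,0,0]
    - [-15,0,5]
    - [-15,0,9]
    - [-15,0,10]
    - [-15,0,10]
  yaw: [0,0,0,0,0,0,0,0,0,0]
  gripper: [80,80,80,80,80,80,60,30,0,0]

```text
clock: 14.95
tool_pos: [0.4545, 0.1724, 0.1967]
eef_rot: [-0.705, -0.042, 0.707, -0.05]
contact_force: [-0.4, 1.9, 0.2]
opening: 0.524
```

Run:
```python
from h import *
cp=camera_params('wrist')
print(topose(.42,.1662,.15,0.133-np.pi/2))
im=snap('scene','s14.png')
cv2.imwrite('pics/s14c.png',cv2.resize(im[130:260,290:450,::-1],None,fx=4.5,fy=4.5,interpolation=cv2.INTER_CUBIC))
snap('wrist','w14.png')
L=silhouettes('post_a_mid','wrist'); print([l['bbox'] for l in L])
g=proj('wrist',[.574,.186,.055],cp)
m=min(L,key=lambda l:np.hypot(l['bbox'][0]+l['bbox'][2]/2-g[0],l['bbox'][1]+l['bbox'][3]/2-g[1]))['mask']
print(fitpost({'wrist':m},{'wrist':cp},(.574,.186,.055),.0215,.133))
```

```text
(14.95, array([0.4545, 0.1724, 0.1967]), 0.524, array([-0.4,  1.9,  0.2]), 'ang', np.float64(-1.4417), array([4.69, 0.12, 3.48]), np.float64(-0.004))
[[291.2, 0.0, 64.2, 203.2], [472.6, 133.4, 109.2, 196.9]]
(array([0.57435054, 0.18612427, 0.05948059]), np.float64(0.12987550583052823), np.float64(0.014130523564485853))
```

View pics/w14.png

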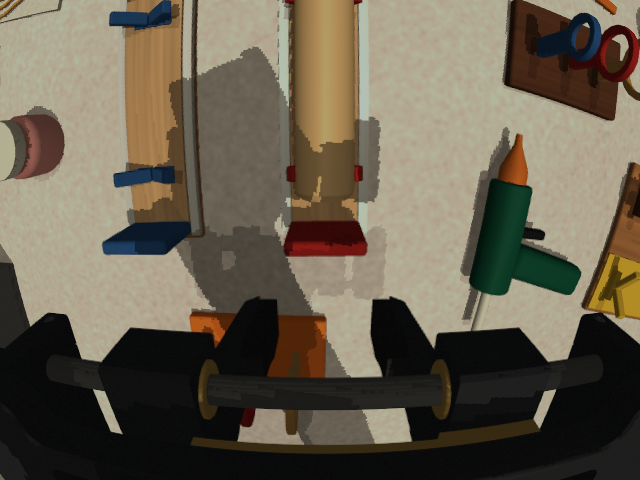

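View pics/s14c.png

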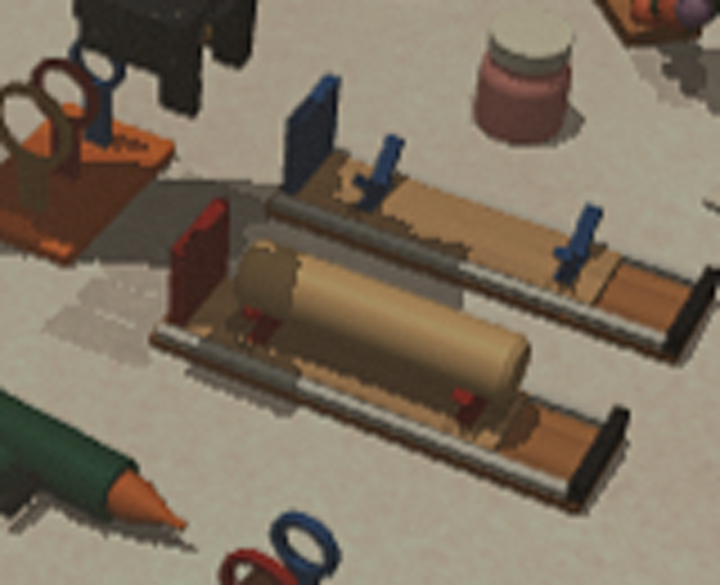

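Run:
```python
from h import *
print(topose(.4150,.1655,.045,0.133-np.pi/2))
```

```text
(15.1, array([0.4613, 0.1739, 0.1972]), 0.383, array([0.1, 0.3, 0.3]), 'ang', np.float64(-1.4438), array([15.2 ,  0.11,  4.78]), np.float64(-0.006))
```

apply_moves:
  delta_pos:
    - [0,0.1,3]
    - [0,0.1,4.8]
    - [0,0.1,4.8]
    - [0,0.1,4.8]
    - [3,0.1,4.8]
    - [6,0.1,4.8]
    - [8,0.1,4.8]
    - [8,0.1,4.8]
    - [8,0.1,4.8]
  yaw: [0,0,0,0,0,0,0,0,0]
  gripper: [0,0,0,0,0,0,0,0,0]

```text
clock: 15.85
tool_pos: [0.4158, 0.1663, 0.1162]
eef_rot: [0.708, 0.041, -0.704, 0.048]
contact_force: [0.0, -0.3, -0.3]
opening: 0.007
```

Run:
```python
from h import *
print(topose(.4150,.1655,.045,0.133-np.pi/2))
snap('wrist','w15.png')
```

```text
(15.85, array([0.4158, 0.1663, 0.1162]), 0.007, array([ 0. , -0.3, -0.3]), 'ang', np.float64(-1.4447), array([7.12, 0.01, 0.13]), np.float64(-0.007))
```

View pics/w15.png

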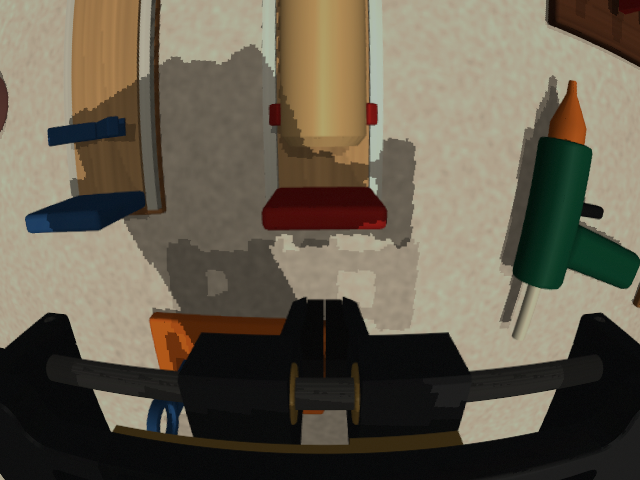

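apply_moves:
  delta_pos:
    - [2.5,0,0]
    - [5,0,0]
    - [7,0,0]
    - [7,0,0]
    - [7,0,0]
  yaw: [0,0,0,0,0]
  gripper: [0,0,0,0,0]

```text
clock: 16.32
tool_pos: [0.4204, 0.1673, 0.0493]
eef_rot: [0.708, 0.041, -0.704, 0.048]
contact_force: [-0.5, -0.2, 0.7]
opening: 0.003
```

Run:
```python
from h import *
print(topose(.4150,.1655,.045,0.133-np.pi/2))
im=snap('scene','s16.png')
cv2.imwrite('pics/s16c.png',cv2.resize(im[130:260,290:450,::-1],None,fx=4.5,fy=4.5,interpolation=cv2.INTER_CUBIC))
```

```text
(16.3167, array([0.4204, 0.1673, 0.0493]), 0.003, array([-0.5, -0.2,  0.7]), 'ang', np.float64(-1.4452), array([0.43, 0.11, 0.56]), np.float64(-0.007))
```

View pics/s16c.png

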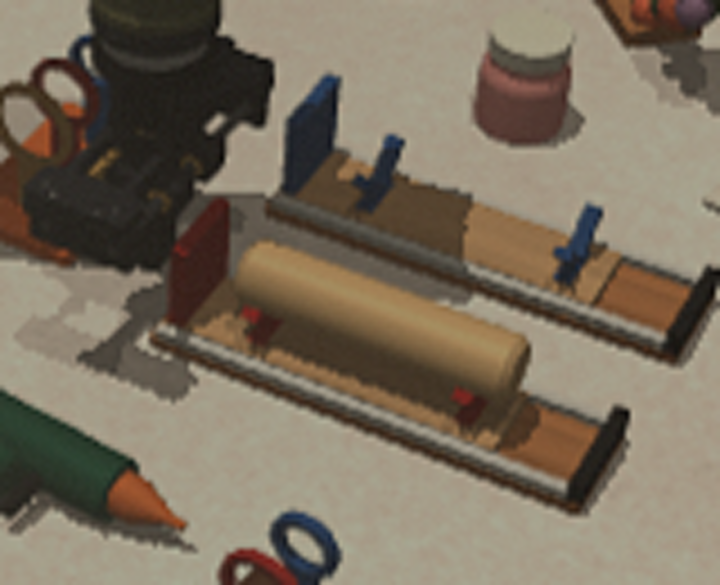

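apply_moves:
  delta_pos:
    - [0.3,0.1,-0.7]
    - [0.3,0.1,-1.2]
    - [0.3,0.1,-1.5]
    - [0.3,0.1,-1.8]
    - [0.3,0.1,-2.1]
    - [0.3,0.1,-2.5]
    - [0.3,0.1,-2.9]
    - [0.3,0.1,-3.4]
    - [0.3,0.1,-3.9]
    - [0.3,0.1,-4.4]
  yaw: [0,0,0,0,0,0,0,0,0,0]
  gripper: [0,0,0,0,0,0,0,0,0,0]

```text
clock: 17.2
tool_pos: [0.4646, 0.1718, 0.047]
eef_rot: [0.708, 0.041, -0.704, 0.048]
contact_force: [-3.5, 0.4, 1.7]
opening: 0.003
```

Run:
```python
from h import *
print(topose(.4150,.1655,.045,0.133-np.pi/2))
im=snap('scene','s17.png')
cv2.imwrite('pics/s17c.png',cv2.resize(im[130:260,290:450,::-1],None,fx=4.5,fy=4.5,interpolation=cv2.INTER_CUBIC))
```

```text
(17.2, array([0.4646, 0.1718, 0.047 ]), 0.003, array([-3.5,  0.4,  1.7]), 'ang', np.float64(-1.4451), array([0.17, 0.01, 5.  ]), np.float64(-0.007))
```

View pics/s17c.png

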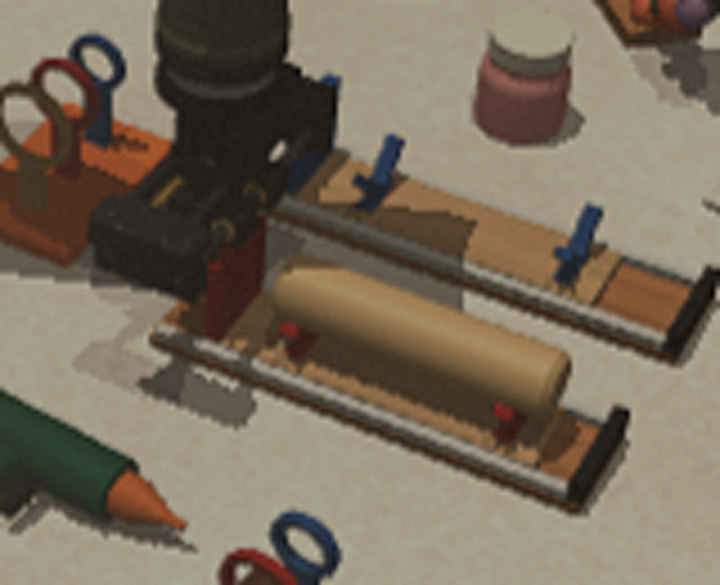

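apply_moves:
  delta_pos:
    - [0,0,-0.5]
    - [0,0,-1.0]
    - [0,0,-1.4]
    - [0,0,-1.8]
    - [0,0,-2.1]
    - [0,0,-2.4]
    - [0,0,-2.6]
    - [0,0,-2.6]
  yaw: [0,0,0,0,0,0,0,0]
  gripper: [0,0,0,0,0,0,0,0]

```text
clock: 17.92
tool_pos: [0.4894, 0.1751, 0.047]
eef_rot: [0.707, 0.041, -0.705, 0.048]
contact_force: [-8.7, 0.7, 2.1]
opening: 0.003
```

apply_moves:
  delta_pos:
    - [0,0,-0.3]
    - [0,0,-0.6]
    - [0,0,-1.0]
    - [0,0,-1.2]
    - [0,0,-1.2]
    - [0,0,-1.2]
  yaw: [0,0,0,0,0,0]
  gripper: [0,0,0,0,0,0]

```text
clock: 18.42
tool_pos: [0.4891, 0.1747, 0.0469]
eef_rot: [-0.699, -0.04, 0.712, -0.052]
contact_force: [-27.0, 0.3, 19.3]
opening: 0.004
```

Run:
```python
from h import *
print(topose(.4150,.1655,.045,0.133-np.pi/2))
im=snap('scene','s18.png')
cv2.imwrite('pics/s18c.png',cv2.resize(im[130:260,290:450,::-1],None,fx=4.5,fy=4.5,interpolation=cv2.INTER_CUBIC))
```

```text
(18.4167, array([0.4891, 0.1747, 0.0469]), 0.004, array([-27. ,   0.3,  19.3]), 'ang', np.float64(-1.4402), array([ 0.34, -0.06,  7.46]), np.float64(-0.002))
```

View pics/s18c.png

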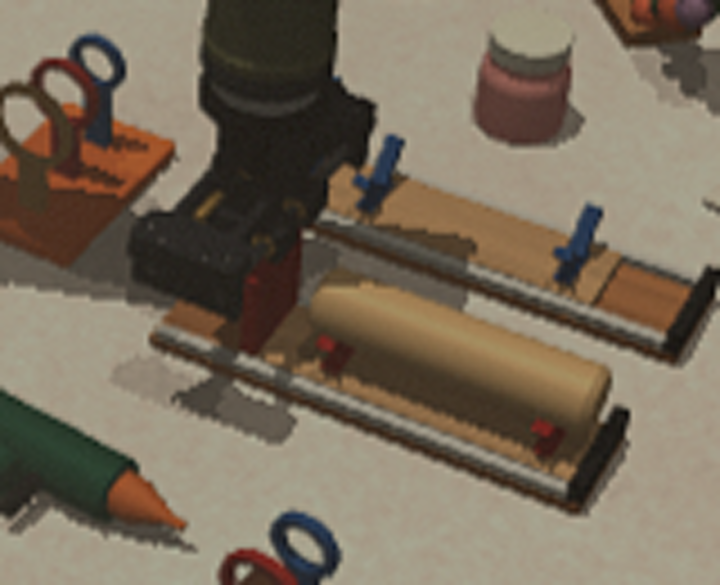

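apply_moves:
  delta_pos:
    - [0,0,0.5]
    - [0,0,1.5]
    - [0,0,3]
    - [0,0,4.5]
    - [-2,0,5]
    - [-5,0,5]
    - [-9,0,5]
    - [-13,0,5]
    - [-16,0,5]
    - [-16,0,5]
  yaw: [0,0,0,0,0,0,0,0,0,0]
  gripper: [0,0,0,0,0,0,0,0,0,0]

```text
clock: 19.3
tool_pos: [0.4474, 0.1726, 0.2137]
eef_rot: [-0.704, -0.042, 0.708, -0.049]
contact_force: [0.5, -0.0, 0.5]
opening: 0.007
```

Run:
```python
from h import *
cp=camera_params('wrist')
print(topose(.4150,.1655,.045,0.133-np.pi/2))
snap('scene','s19.png'); snap('wrist','w19.png'); snap('top','t19.png')
im=cv2.imread('pics/s19.png');cv2.imwrite('pics/s19c.png',cv2.resize(im[130:260,290:450],None,fx=4.5,fy=4.5,interpolation=cv2.INTER_CUBIC))
L=silhouettes('post_a_mid','wrist'); print([l['bbox'] for l in L])
g=proj('wrist',[.624,.192,.055],cp)
m=min(L,key=lambda l:np.hypot(l['bbox'][0]+l['bbox'][2]/2-g[0],l['bbox'][1]+l['bbox'][3]/2-g[1]))['mask']
print(fitpost({'wrist':m},{'wrist':cp},(.624,.192,.055),.0215,.133))
for n in ('red_seat','red_tab','blue_seat','blue_tab'):
  for c in ('wrist','scene','top'):
    print(n,c,[(l['pixel'],round(l['score'],2)) for l in spot_point(n,c)])
```

```text
(19.3, array([0.4474, 0.1726, 0.2137]), 0.007, array([ 0.5, -0. ,  0.5]), 'ang', np.float64(-1.4423), array([16.89,  0.12,  3.2 ]), np.float64(-0.005))
[[295.3, 1.6, 55.8, 112.0]]
(array([0.63037806, 0.19404242, 0.0525274 ]), np.float64(0.12432514689212194), np.float64(0.02632398753894083))
red_seat wrist []
red_seat scene [([387.5, 217.1], 0.85)]
red_seat top [([238.5, 216.7], 0.86)]
red_tab wrist [([320.6, 155.2], 0.86)]
red_tab scene [([352.7, 197.2], 0.69), ([245.7, 300.1], 0.22)]
red_tab top [([246.0, 254.5], 0.52)]
blue_seat wrist [([151.1, 78.0], 0.71)]
blue_seat scene [([395.3, 178.8], 0.73)]
blue_seat top [([194.4, 243.6], 0.59), ([319.2, 202.6], 0.58)]
blue_tab wrist [([150.3, 220.5], 0.76)]
blue_tab scene [([346.6, 260.8], 0.65), ([357.5, 158.2], 0.57), ([404.3, 156.7], 0.27)]
blue_tab top [([191.8, 282.4], 0.6), ([237.2, 216.8], 0.2)]
```

View pics/s19c.png

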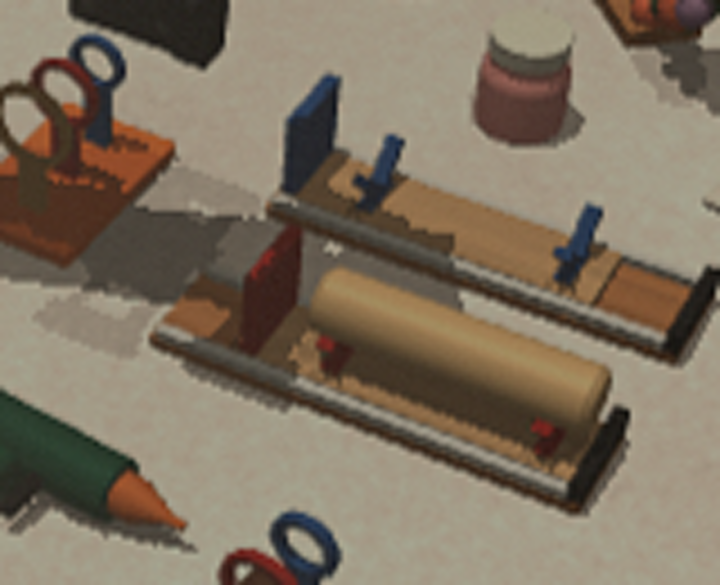

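View pics/w19.png

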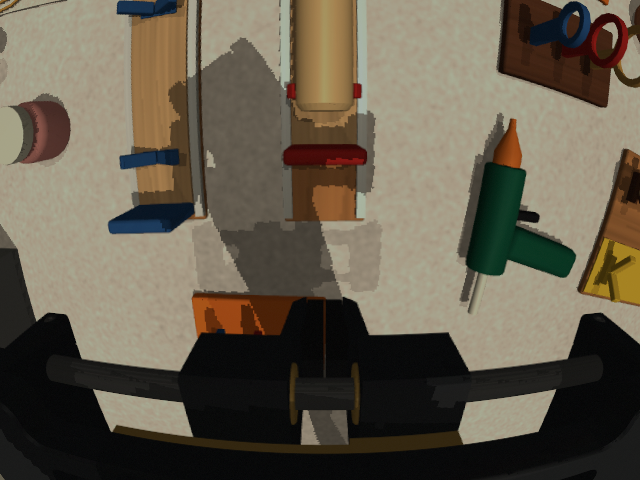

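View pics/t19.png

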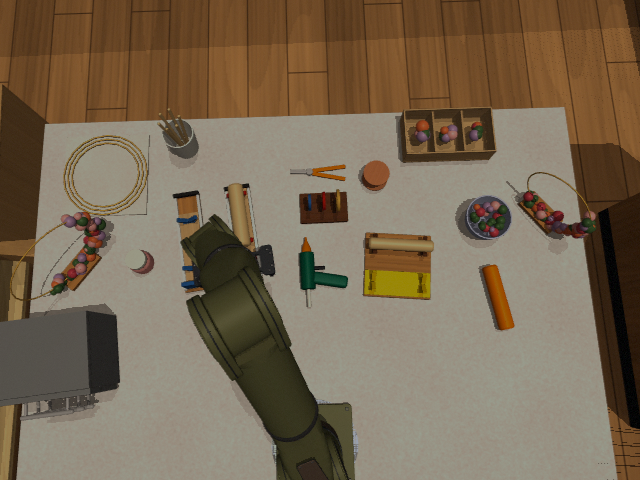

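Run:
```python
from h import *
cp=camera_params('wrist')
# tab top at z=.0757 previously measured at (.4548,.1708)
print(tri([ray('wrist',(325,157),cp),ray('scene',(274/4.5+290,254/4.5+130))]), atz(ray('scene',(274/4.5+290,254/4.5+130)),.0757),atz(ray('wrist',(325,158),cp),.0757))
a=cv2.imread('pics/s0r.png')
old=(113/6+315,90/6+165); print(atz(ray('scene',old),.0757))
L=silhouettes('red_tab','scene')
```

```text
(array([0.50410403, 0.17749099, 0.07469598]), [np.float64(0.0038117254254892113), np.float64(0.0038117254254892994)]) [0.50833808 0.1778666  0.0757    ] [0.50009154 0.17567612 0.0757    ]
[0.45580288 0.17100556 0.0757    ]
```

Run:
```python
from h import *
im=cv2.imread('pics/s19.png'); a=cv2.resize(im[195:250,385:440],None,fx=8,fy=8,interpolation=cv2.INTER_CUBIC)
im=cv2.imread('pics/t19.png'); b=cv2.resize(im[180:235,220:265],None,fx=8,fy=8,interpolation=cv2.INTER_CUBIC)
cv2.imwrite('pics/end.png',np.hstack([a,b]))
```

```text
(no output)
```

View pics/end.png

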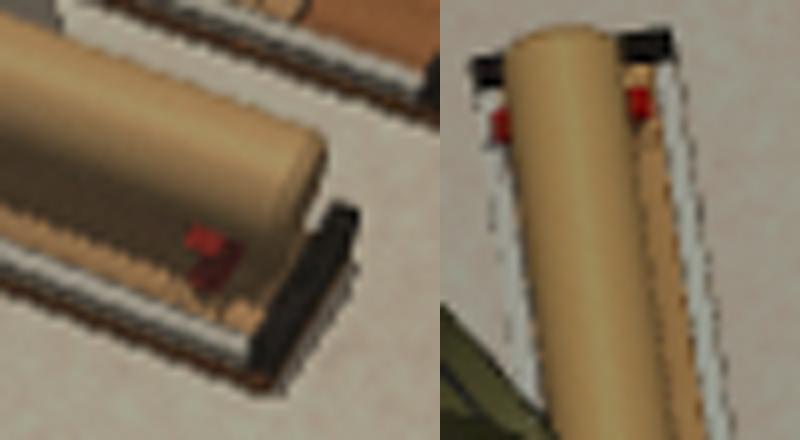

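```bash
python3 -c "
from plant import *
print(get_state()['clock'],get_state()['contact_force']); print(finish_job())"
```

```text
20.15 [0.82186708 0.54629742 0.62309784]
the job is handed in; nothing more can be done
None
```

I've done the task and handed the job in at 20 s of the 64 s allowed; no verdict came back.

- **Gauging:** I took the post from the yellow place and pushed it through the brass ring until the red ring stopped it. It stalled at about 11 N with its nose on the red face in the top, scene and wrist views. That makes it the 43 mm post, so it belonged in the red cradle.
- **Placing:** I drew it back out and laid it in the red cradle. After release it measured within 1 mm of the seat position, lying in both V supports, with the tray still pulled out.
- **Pushing the tray home:** I pushed the red tab until it stalled at 27 N. The tray moved about 50–53 mm, and its floor touches the black stop in the close-up.

**Last checks:** The gripper was clear of everything. The other post, the blue tray and the craft things looked unmoved in the final top view.

**Disagreements:**
- The scene and wrist cameras differed by about 8 mm on the final tab position.
- The last wrist fit put the post about 4 mm off the seat along the tray, though the post ran out of that view. This is within the 18 mm limit.
- I couldn't read the tray joint directly, so "fully home" rests on the stall and the pictures.
- The last push also showed 19 N upward on the tool, which I couldn't explain.

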